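Load the analyser's sample tray, windows down

ROBOT

A 6-joint arm with a two-finger parallel gripper is mounted at the origin on the work surface. World frame = base frame: x ahead of the robot, y to its left, z up, the work surface at z = 0. Lengths are in mm, angles in degrees, forces in N, time in s.
With the tool pointing down it reaches from about 325 to 775 mm from the base axis. Payload 5.5 kg.
Tool frame: the origin (TCP) lies at the very end of the fingers, on their centre line; the grasp point (between the pads) lies 19 mm behind it (ctrl.pinch_z is the distance from the TCP to the grasp point, in mm); z points along the fingers, y is the direction in which the jaws open and shut (so a half turn about z gives the same grasp; the last joint's range is limited). The gripper opens to 88 mm and grips with 3 to 60 N. Pads are 20 mm wide; open, the fingers measure 115 mm over their backs; the gripper's body (75 mm by 178 mm) begins 61 mm behind the grasp point.
Start: joints at [68.256, 5.22, 70.514, -0, 104.267, -3.249], TCP at [190.339, 569.023, 222.631] pointing down, gripper open.
Joint ranges: [-164.24, 164.24], [-49.07, 125.15], [9.68, 141.18], [-86.29, 266.29], [3.28, 154.24], [-151.56, 151.56]. Speed limits (degrees/s): [147.25, 147.25, 172.46, 180, 180, 180].

INTERFACE

Orientations are given as a 3x3 rotation matrix whose columns are the frame's x, y, z axes.
In Python, from bench import status, imaging, ticket, ctrl gives the robot as it stands. The module is installed in compiled form; this text tells all that it offers.
- The arm moves only by the tool jog_arm, never from a script. Its argument "commands" is a list that holds one entry, the list of rows, each a list of 7 numbers: the shift along the tool's x, y, z in units of 0.1 m (1.0 is 0.1 m), then the turn, a rotation vector about the tool's x, y, z in units of 90 degrees (1.0 is 90 degrees), then the opening, from -1 (shut) to 1 (fully open). In form: [[[tx, ty, tz, wx, wy, wz, hand], ...]]. A call has 1 to 12 rows; each row shifts and turns the commanded pose from where the row before left it, along the tool's axes as they then stand; what a row does not reach is not made up. A row lasts 1/10 s, in which the tool goes at most 50 mm and 8.59 degrees, less where a joint would pass 70% of its speed; a pose out of reach is approached as far as the arm can. A call with a number of a shift or a turn outside -1 to 1 is refused whole. A call with a gripper value outside its range is refused whole. The fingers move at their own pace and stop on an object; "newtons" is the grip in N (left out, the last holds). Time passes only in rows, so rows that do not move let the fingers close. It gives the time, the measured TCP pose, the force and the opening at its end, in the units of the state.
- status.get_state(): the state, without advancing time (a new reading comes with each control period).
- imaging.capture(name): name is "side" or "top"; returns a dict with "pixels" (420x560x3 uint8, red, green, blue), "depth" (420x560 float32, mm along the optical axis (not along the pixel's ray), 0 where there is no reading), "intrinsics" (3x3 intrinsics, pixels), "position" and "rotation" of the camera in the world. Camera axes: x right, y down, z forward; pixel columns grow to the right and rows downward; lengths in mm; the calibration is good to about 2 mm. A picture is of the moment at which its call begins.
- ticket.finish_job(): hands the job in, once; it reports no verdict.
The state is a dict: "time": time; "joints": joint angles; "dq": joint speeds; "tau": joint torques, N m; "tcp_pos": TCP position; "tcp_rot": TCP orientation; "ft_force": force on the tool from outside, world axes, zero at the start; "moment": the same for the moment, N m; "grip_width": finger opening in mm.
Only numpy, scipy, OpenCV 4.12 (cv2) and the standard library are available. Lean on these libraries where they do the work, as an engineer would, in place of code of your own. Each camera call takes 0.05 s, during which the arm holds its last target.

TASK

Pull the sample tray out from under the analyser's hood and put every sample cassette that is on the bench into a tray pocket of its own, seated flat with its round window facing down, turning over those that lie or stand otherwise. Then push the loaded tray fully home under the hood and, with it home, press the start button on top of the hood. Leave the bottle, beaker and jar where they are.

Things in the scene. Friction and masses are not known exactly. Their poses are not given: they have to be found in the camera images.
- cassette0: Sample cassette: white block 44 x 44 x 24 mm, about 60 g. WINDOW face: raised square border (5 mm wide, 3 mm high) round a dark round window in a 31 mm steel ring. Other face: plain back with three straight ribs. Origin: centre of the block; +z points out of the window face, x and y along the sides. It starts lying with the window up, or is absent.
- cassette1: Sample cassette: white block 44 x 44 x 24 mm, about 60 g. WINDOW face: raised square border (5 mm wide, 3 mm high) round a dark round window in a 31 mm steel ring. Other face: plain back with three straight ribs. Origin: centre of the block; +z points out of the window face, x and y along the sides. It starts lying with the window up, or is absent.
- cassette2: Sample cassette: white block 44 x 44 x 24 mm, about 60 g. WINDOW face: raised square border (5 mm wide, 3 mm high) round a dark round window in a 31 mm steel ring. Other face: plain back with three straight ribs. Origin: centre of the block; +z points out of the window face, x and y along the sides. It starts lying with the window down, or is absent.
- cassette3: Sample cassette: white block 44 x 44 x 24 mm, about 60 g. WINDOW face: raised square border (5 mm wide, 3 mm high) round a dark round window in a 31 mm steel ring. Other face: plain back with three straight ribs. Origin: centre of the block; +z points out of the window face, x and y along the sides. It starts standing on an edge (window sideways), or is absent.
- tray (a joint): Tray travel, m: 0 = home under the hood, 0.14 = fully out (stop); starts at 0 to 0.03. Slides level, opening towards the handle, square to the row of pockets; stays where left, friction 1.5 N. Tray: aluminium plate 292 mm (along the row) x 100 mm, top 22 mm above the bench, four square pockets. From 0.09 on the pockets are clear of the hood.
- tray_handle (a point): Grip point of the tray's handle, 12 mm under the top of an upright black tab in front of the row's middle (95 mm from the row's centre line): 24 mm wide along the row, 14 mm deep, top 55 mm above the bench. Tray home: 45 mm before the hood's front face. Hood: 400 mm long, 95 mm high for 130 mm, behind that 165 mm high; its opening is 52 mm high. x runs from pocket0 to pocket3.
- pocket0 (a point): Centre of the floor of tray pocket 0 (of four, 72 mm apart in a row): square, 50 x 50 mm, 7 mm deep, its floor 15 mm above the bench, sides parallel to the row. A seated cassette's origin is 12 mm above this point, its top 17 mm above the tray's top. x along the row, z up.
- pocket1 (a point): Centre of the floor of tray pocket 1 (of four, 72 mm apart in a row): square, 50 x 50 mm, 7 mm deep, its floor 15 mm above the bench, sides parallel to the row. A seated cassette's origin is 12 mm above this point, its top 17 mm above the tray's top. x along the row, z up.
- pocket2 (a point): Centre of the floor of tray pocket 2 (of four, 72 mm apart in a row): square, 50 x 50 mm, 7 mm deep, its floor 15 mm above the bench, sides parallel to the row. A seated cassette's origin is 12 mm above this point, its top 17 mm above the tray's top. x along the row, z up.
- pocket3 (a point): Centre of the floor of tray pocket 3 (of four, 72 mm apart in a row): square, 50 x 50 mm, 7 mm deep, its floor 15 mm above the bench, sides parallel to the row. A seated cassette's origin is 12 mm above this point, its top 17 mm above the tray's top. x along the row, z up.
- start (a joint): Travel of the start button, m: 0 = released, 0.006 = fully pressed; springs back. About 5 N presses it fully.
- start_top (a point): Centre of the top of the start button, a round grey push button 28 mm across on top of the hood, near its end; pressed straight down.
- amber_bottle: Bystander: amber bottle, 70 mm across, 140 mm tall; origin at the centre of its underside.
- beaker: Bystander: clear beaker, 70 mm across, 85 mm tall; origin at the centre of its underside.
- jar: Bystander: small jar, 60 mm across, 70 mm tall; origin at the centre of its underside.
Mind the look-alikes: they are no part of the job. What is shaped like the cassette1 but blue is not meant.

How it is judged:
By the outcome, as a careful person would: the job done as asked, in the order asked, and still so for the second after the job is handed in, with the robot touching nothing.
Of cassette0, cassette1, cassette2, cassette3 only 3 to 4 are there at a start; the rules pass over those that are not, and their reading is None.
At some moment in a run one of cassette0, cassette1, cassette2, cassette3 may be knocked a few centimetres aside while the robot is not near it.
Once in a run the grip may slacken for a moment while it holds something.
It also fails if it takes over 210 s, if anything falls off the work surface, if the arm or the gripper's body presses on something with over 40 N, if the wrist force passes 120 N, or if a joint passes its speed limit or range.

## Working session

There is one attempt and no reset: what is moved stays moved. The work goes in short steps, Python scripts to look and compute and a tool call to move; the robot and the scene stay as the last step left them, time stands still between calls to the robot, and variables do not carry over. Pictures are saved under pics/ and viewed, and the job is handed in when it is done.

Besides the shell and the picture viewer there is one more tool, called after ">>>" in YAML: its name, and indented under it one key for each argument. jog_arm: Moves the arm, as the interface text tells. Its arguments: {"type":"object","properties":{"commands":{"type":"array","items":{"type":"array","items":{"type":"array","items":{"type":"number"}}}},"newtons":{"type":"number"}},"required":["commands"]}

```bash
mkdir -p pics; cat > h.py <<'E'
import numpy as np, cv2
from bench import status, imaging, ticket, ctrl
def snap(name,fn):
    c=imaging.capture(name); cv2.imwrite('pics/'+fn+'.png',cv2.cvtColor(c['pixels'],cv2.COLOR_RGB2BGR))
    np.savez('pics/'+fn+'.npz',**{k:np.array(v) for k,v in c.items()}); return c
def cloud(c):
    d=c['depth'];K=c['intrinsics'];v,u=np.mgrid[0:d.shape[0],0:d.shape[1]]
    P=np.stack([(u-K[0,2])/K[0,0]*d,(v-K[1,2])/K[1,1]*d,d],-1)
    W=P@np.array(c['rotation']).T+np.array(c['position']); W[d==0]=np.nan; return W
def crop(c,u0,v0,u1,v1,fn,s=4):
    im=cv2.cvtColor(c['pixels'][v0:v1,u0:u1],cv2.COLOR_RGB2BGR); cv2.imwrite('pics/'+fn+'.png',cv2.resize(im,None,fx=s,fy=s,interpolation=cv2.INTER_CUBIC))
E
python3 - <<'E'
from h import *
print(status.get_state(),ctrl.pinch_z)
for n in('top','side'):
    c=snap(n,n+'0'); print(c['position'],c['rotation'],c['intrinsics'])
E
```

```text
{'time': 0.0, 'joints': array([ 6.82562373e+01,  5.26329390e+00,  7.05812260e+01, -1.98946283e-03,
        1.04266740e+02, -3.24933049e+00]), 'dq': array([-0.10831372, -0.02665292, -0.01326887,  0.14494567, -0.01647866,
        0.01126529]), 'tau': array([-1.83875098e-03, -4.46444392e+01, -4.06447971e+01,  6.96284068e-02,
        2.90801609e-02, -1.03693706e-04]), 'tcp_pos': array([190.23705187, 568.73076426, 221.51138701]), 'tcp_rot': array([[-9.48351755e-01,  3.17219917e-01, -6.88110731e-04],
       [ 3.17220654e-01,  9.48350019e-01, -1.81614761e-03],
       [ 7.64516308e-05, -1.94062971e-03, -9.99998114e-01]]), 'ft_force': array([ 0.4790082 ,  0.16748346, -0.3976751 ]), 'moment': array([-0.00414502, -0.0103635 ,  0.03596909]), 'grip_width': 88.20743563449912} 18.700000000000003
[ 517.72652405  -76.54525786 1480.53298361] [[-0.02667177 -0.99724853  0.06916636]
 [-0.99961337  0.02606326 -0.00968551]
 [ 0.00785616 -0.06939795 -0.99755812]] [[512.6531168    0.         281.04156623]
 [  0.         512.6531168  206.87977243]
 [  0.           0.           1.        ]]
[-101.07910784 -812.07742784  855.15238472] [[ 0.73318736 -0.39358766  0.55454942]
 [-0.67994437 -0.43699344  0.58882289]
 [ 0.01058104 -0.80878025 -0.58801577]] [[512.97928432   0.         284.91782227]
 [  0.         512.97928432 211.84948185]
 [  0.           0.           1.        ]]
```

View pics/top0.png

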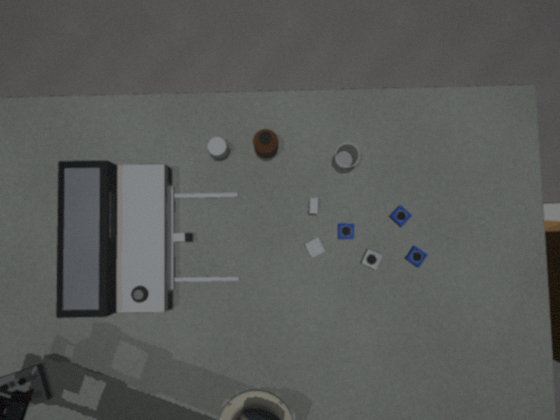

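View pics/side0.png

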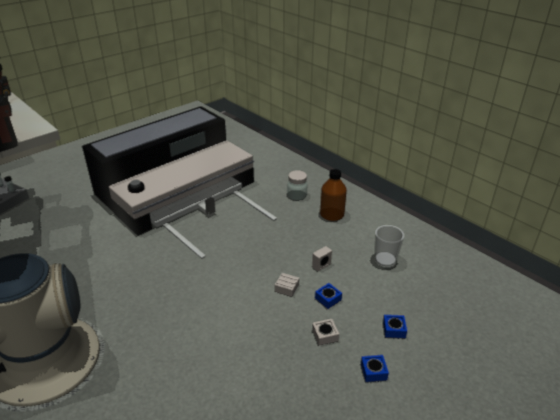

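Top view: the hood is at (57–173,160–317), the handle tab at (189,237) and the button at (140,294). White cassettes: standing (313,206), window-down (315,247), window-up (372,259). The three blue look-alikes at (346,231), (401,215) and (416,256) are not part of the job.

```bash
cat >> h.py <<'E'
def regs(c,W,zlo,zhi,white=True):
    p=c['pixels'].astype(int)
    m=(W[...,2]>zlo)&(W[...,2]<zhi)
    return m
E
python3 - <<'E'
from h import *
T=dict(np.load('pics/top0.npz')); S=dict(np.load('pics/side0.npz'))
im=cv2.cvtColor(T['pixels'][190:275,295:430],cv2.COLOR_RGB2BGR); a=cv2.resize(im,None,fx=5.5,fy=5.5,interpolation=cv2.INTER_CUBIC); cv2.imwrite('pics/c1.png',np.clip(a*1.5,0,255).astype('uint8'))
im=cv2.cvtColor(S['pixels'][235:390,265:415],cv2.COLOR_RGB2BGR); a=cv2.resize(im,None,fx=3.8,fy=3.8,interpolation=cv2.INTER_CUBIC); cv2.imwrite('pics/c2.png',np.clip(a*1.5,0,255).astype('uint8'))
W=cloud(T)
print('bench z',np.nanmedian(W[300:400,400:500,2]), np.nanmedian(W[150:190,420:520,2]))
for nm,(u0,v0,u1,v1) in dict(stand=(302,192,326,220),down=(300,233,332,262),up=(358,245,386,274)).items():
    w=W[v0:v1,u0:u1]; m=(w[...,2]>10)
    vv,uu=np.where(m); pts=w[m]
    print(nm,m.sum(),pts[:,:2].mean(0),np.percentile(pts[:,2],[5,50,95]),cv2.minAreaRect(pts[:,:2].astype(np.float32)), uu.min()+u0,uu.max()+u0)
w=W[228:247,170:200]; m=w[...,2]>40; m&=w[...,2]<65
print('tab',w[m].mean(0),np.percentile(w[m],[2,98],axis=0))
w=W[284:304,130:150]; print('button z',np.nanpercentile(w[...,2],[5,50,98])); m=w[...,2]>np.nanmedian(w[...,2])-100
for z in (95,100,105,110): 
    m=w[...,2]>z; print(z,m.sum(),w[m].mean(0) if m.any() else '')
# hood
w=W[150:330,40:190];m=w[...,2]>80; print(cv2.minAreaRect(w[m][:,:2].astype(np.float32)))
print('hood front low', [np.round(W[v,165:180]) .tolist() for v in (200,)])
E
```

```text
bench z 2.364544517449076 2.5125130228582293
stand 149 [ 619.67899277 -180.75898018] [21.89973744 44.91501308 50.65411274] ((617.9857177734375, -183.3279266357422), (50.29182052612305, 36.1197509765625), 1.47452974319458) 307 320
down 251 [ 503.07532477 -183.40222856] [18.20899555 25.01484075 30.58567131] ((490.8612365722656, -189.8502960205078), (80.59854888916016, 46.20370864868164), 28.867197036743164) 305 331
up 266 [ 465.44750914 -342.37172246] [14.30175837 24.37359648 30.26007318] ((465.32489013671875, -342.91693115234375), (78.90741729736328, 56.10981369018555), 81.63190460205078) 358 385
tab [542.01279933 171.0061969   55.2159591 ] [[531.26718851 164.73651763  47.12380261]
 [553.46789402 178.37723483  60.42001771]]
button z [ 92.08748034 104.83073133 121.34716785]
95 330 [392.83279902 290.94698378 107.07870002]
100 238 [393.59278184 290.17111397 110.94914654]
105 196 [393.74549567 289.69424251 112.75606538]
110 119 [393.11064113 290.1763648  116.15534218]
((543.7255249023438, 353.13409423828125), (265.3998107910156, 401.4368896484375), 89.4047622680664)
hood front low [[[641.0, 223.0, 96.0], [643.0, 226.0, 72.0], [642.0, 221.0, 80.0], [647.0, 230.0, 26.0], [647.0, 228.0, 21.0], [647.0, 225.0, 24.0], [646.0, 221.0, 26.0], [646.0, 219.0, 25.0], [647.0, 217.0, 18.0], [647.0, 215.0, 13.0], [648.0, 215.0, 2.0], [648.0, 213.0, -1.0], [648.0, 210.0, -3.0], [648.0, 206.0, 2.0], [648.0, 203.0, 2.0]]]
```

```bash
python3 - <<'E'
from h import *
T=dict(np.load('pics/top0.npz'))
im=cv2.cvtColor(T['pixels'][150:325,50:245],cv2.COLOR_RGB2BGR); a=cv2.resize(im,None,fx=3.4,fy=3.4,interpolation=cv2.INTER_CUBIC); cv2.imwrite('pics/c3.png',np.clip(a*1.4,0,255).astype('uint8'))
E
```

```text
(no output)
```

View pics/c3.png

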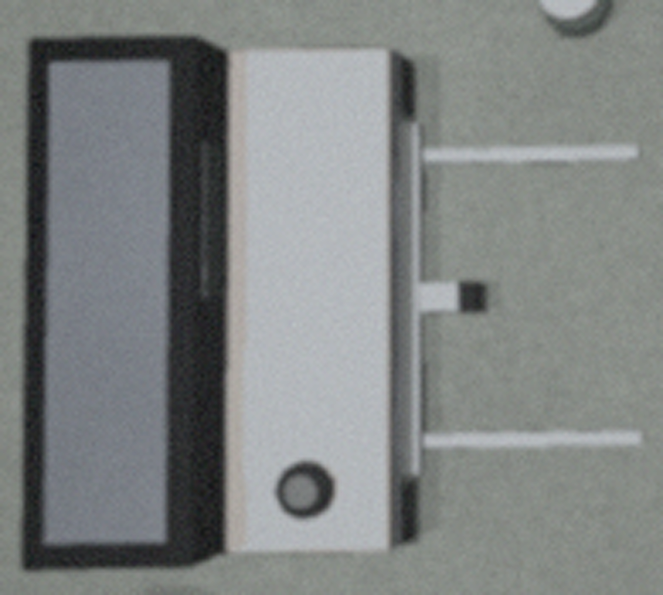

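View pics/c1.png

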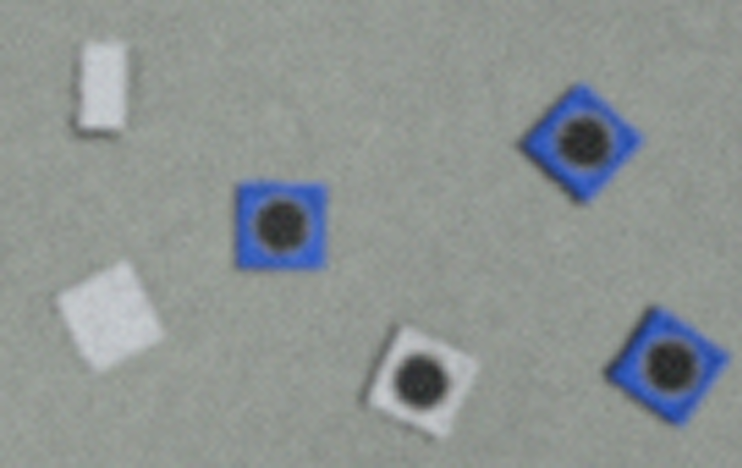

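View pics/c2.png

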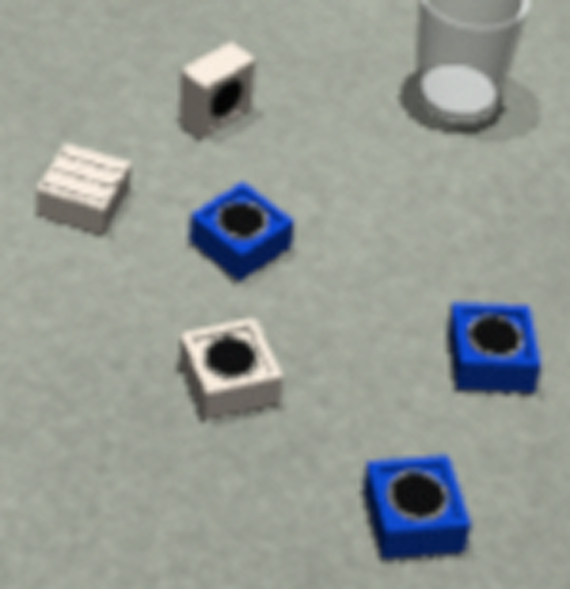

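```bash
cat >> h.py <<'E'
def onplane(c,uv,z):
    uv=np.atleast_2d(np.array(uv,float));K=np.array(c['intrinsics'])
    r=np.c_[(uv[:,0]-K[0,2])/K[0,0],(uv[:,1]-K[1,2])/K[1,1],np.ones(len(uv))]@np.array(c['rotation']).T
    p=np.array(c['position']); return p+r*((z-p[2])/r[:,2])[:,None]
def whites(c,thr=125,box=(240,180,440,290)):
    """white blobs in the given box -> list of (uv centre, contour)"""
    u0,v0,u1,v1=box; p=c['pixels'][v0:v1,u0:u1].astype(np.int16)
    p=cv2.GaussianBlur(p.astype(np.float32),(3,3),0)
    m=(p.min(-1)>thr).astype(np.uint8)
    cs,_=cv2.findContours(m,cv2.RETR_EXTERNAL,cv2.CHAIN_APPROX_NONE); out=[]
    for k in cs:
        if cv2.contourArea(k)>50: out.append(k+np.array([[[u0,v0]]]))
    return out
E
python3 - <<'E'
from h import *
T=dict(np.load('pics/top0.npz'))
print(T['pixels'][206,305:322].tolist(), T['pixels'][247,305:308].tolist(), T['pixels'][220,280].tolist())
for th in (130,145,160):
  for k in whites(T,th):
    M=cv2.moments(k); cu=M['m10']/M['m00'];cv_=M['m01']/M['m00']
    z=24
    W=onplane(T,k[:,0],24)[:,:2].astype(np.float32); print(th,round(cu,1),round(cv_,1),M['m00'],onplane(T,[[cu,cv_]],24)[0,:2].round(1),onplane(T,[[cu,cv_]],44)[0,:2].round(1),[np.round(a,1) for a in cv2.minAreaRect(W)])
# rails and tab
for n,uv,z in (('tab top c',(189.3,237.3),55),('btn',(139,294),115),('hood front L',(164.5,166),95),('hood front R',(164.5,311.5),95),('rail1',(237,195),5),('rail2',(237.5,279),5),('rail1a',(175,195.5),5),('rail2a',(175,279),5)): print(n,onplane(T,[uv],z)[0].round(1))
E
```

```text
[[95, 96, 95], [96, 97, 93], [87, 91, 87], [82, 83, 82], [95, 96, 96], [122, 121, 124], [128, 130, 134], [132, 133, 137], [130, 135, 136], [129, 131, 133], [128, 133, 137], [128, 131, 135], [115, 118, 117], [93, 96, 95], [89, 92, 89], [92, 97, 92], [94, 98, 94]] [[97, 102, 100], [109, 113, 111], [125, 127, 129]] [96, 99, 94]
tab top c [538.7 166.1  55. ]
btn [392.3 290.3 115. ]
hood front L [733.5 223.9  95. ]
hood front R [342.4 228.1  95. ]
rail1 [657.7  35.4   5. ]
rail2 [416.9  38.9   5. ]
rail1a [660.9 214.1   5. ]
rail2a [421.8 217.    5. ]
```

```bash
cat >> h.py <<'E'
def report(c,thr=112,box=(240,180,440,290),zs=(24,44)):
    for k in whites(c,thr,box):
        M=cv2.moments(k); q=[M['m10']/M['m00'],M['m01']/M['m00']]
        hull=cv2.convexHull(k); H=cv2.moments(hull); q=[H['m10']/H['m00'],H['m01']/H['m00']]
        for z in zs:
            W=onplane(c,k[:,0],z)[:,:2].astype(np.float32); r=cv2.minAreaRect(W)
            print('px',np.round(q,1),'z',z,onplane(c,[q],z)[0,:2].round(1),'rect',np.round(r[0],1),np.round(r[1],1),'ang',round(r[2],1))
E
python3 - <<'E'
from h import *
T=dict(np.load('pics/top0.npz'))
for th in (108,113): report(T,th); print()
S=dict(np.load('pics/side0.npz'))
# 4-corner estimate in side view, tab top
print(onplane(S,[[210,199]],55), onplane(S,[[136,186]],115))
E
```

```text
px [371.9 259. ] z 24 [ 464.1 -344. ] rect [ 464.2 -343.7] [42.7 42.6] ang 63.3
px [371.9 259. ] z 44 [ 464.8 -340.3] rect [ 465. -340.] [42.1 42. ] ang 63.3
px [314.8 247.2] z 24 [ 501.7 -183.2] rect [ 501.8 -182.7] [45.5 43.2] ang 24.9
px [314.8 247.2] z 44 [ 501.9 -181.7] rect [ 502.  -181.2] [44.8 42.6] ang 24.9
px [313.5 204.6] z 24 [ 622.9 -183.4] rect [ 623.1 -183.4] [20. 43.] ang 88.2
px [313.5 204.6] z 44 [ 621.5 -181.9] rect [ 621.7 -181.9] [19.7 42.4] ang 88.2

px [314.7 247.2] z 24 [ 501.9 -182.9] rect [ 501.8 -182.7] [42.9 40.6] ang 24.9
px [314.7 247.2] z 44 [ 502.1 -181.4] rect [ 502.  -181.2] [42.3 40.1] ang 24.9
px [313.4 205. ] z 24 [ 621.6 -183.2] rect [ 621.7 -183.3] [20.  40.1] ang 88.2
px [313.4 205. ] z 44 [ 620.2 -181.7] rect [ 620.3 -181.9] [19.7 39.5] ang 88.2

[[541.69716859 170.46491759  55.        ]] [[385.16084869 274.92803521 115.        ]]
```

>>> jog_arm:
  commands:
    - [[0,0,0,0,0,0.08,0],[0,0,0,0,0,0.08,0],[0,0,0,0,0,0.08,0],[0,0,0,0,0,0.08,0],[0,0,0,0,0,0.08,0],[0,0,0,0,0,0.08,0],[0,0,0,0,0,0.08,0],[0,0,0,0,0,0.08,0],[0,0,0,0,0,0.08,0],[0,0,0,0,0,0.08,0]]
  newtons: 30

```text
time: 1.1
tcp_pos: [190.3, 568.8, 221.9]
tcp_rot: [[0.014, 1.0, -0.0], [1.0, -0.014, -0.001], [-0.001, -0.0, -1.0]]
ft_force: [-0.1, -0.6, 0.4]
grip_width: 44.0
```

```bash
cat >> h.py <<'E'
from scipy.spatial.transform import Rotation as R
def Rt(yaw,tilt=0):
    """yaw: world angle of jaw axis (deg); tilt: turn about tool y (deg), applied after"""
    y=np.array([np.cos(np.radians(yaw)),np.sin(np.radians(yaw)),0]); z=np.array([0,0,-1.]); x=np.cross(y,z)
    return np.c_[x,y,z]@R.from_euler('y',tilt,degrees=True).as_matrix()
def go(p,Rg=None):
    s=status.get_state(); R0=s['tcp_rot']
    t=R0.T@(np.array(p)-s['tcp_pos'])/100
    w=np.degrees(R.from_matrix(R0.T@(R0 if Rg is None else Rg)).as_rotvec())/90
    print('t',s['time'],'tcp',s['tcp_pos'].round(1),'zax',s['tcp_rot'][:,2].round(3),'jaw yaw',np.degrees(np.arctan2(s['tcp_rot'][1,1],s['tcp_rot'][0,1])).round(2),'shift',t.round(3),'turn',w.round(3),'F',s['ft_force'].round(1),'w',round(s['grip_width'],1),'j',s['joints'].round(0))
E
python3 -c "
from h import *
go([540,168,221],Rt(-0.8))"
```

```text
t 1.1 tcp [190.3 568.8 221.9] zax [-0.    -0.001 -1.   ] jaw yaw -0.79 shift [-3.96   3.552  0.012] turn [-0.     0.001  0.   ] F [-0.1 -0.6  0.4] w 44.0 j [ 68.   5.  71.  -0. 104.  69.]
```

>>> jog_arm:
  commands:
    - [[-0.33,0.296,0,0,0,0,0],[-0.33,0.296,0,0,0,0,0],[-0.33,0.296,0,0,0,0,0],[-0.33,0.296,0,0,0,0,0],[-0.33,0.296,0,0,0,0,0],[-0.33,0.296,0,0,0,0,0],[-0.33,0.296,0,0,0,0,0],[-0.33,0.296,0,0,0,0,0],[-0.33,0.296,0,0,0,0,0],[-0.33,0.296,0,0,0,0,0],[-0.33,0.296,0,0,0,0,0],[-0.33,0.296,0,0,0,0,0]]

```text
time: 2.3
tcp_pos: [542.9, 168.3, 222.2]
tcp_rot: [[0.009, 1.0, -0.001], [1.0, -0.009, -0.0], [-0.0, -0.001, -1.0]]
ft_force: [0.5, 1.0, 0.4]
grip_width: 43.8
```

```bash
python3 -c "
from h import *
go([540,168,28],Rt(-0.8))
snap('side','s1')"
```

```text
t 2.3 tcp [542.9 168.3 222.2] zax [-0.001 -0.    -1.   ] jaw yaw -0.5 shift [-0.003 -0.028  1.942] turn [-0.     0.     0.003] F [0.5 1.  0.4] w 43.8 j [ 14.   0.  76.   0. 104.  14.]
```

View pics/s1.png

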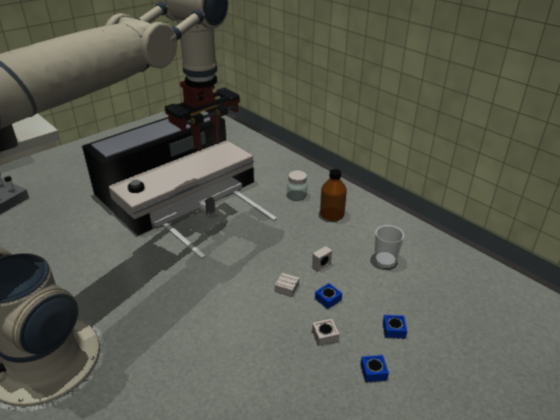

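The gripper is above the handle tab (210,205), with its body up and clear of the hood. I'll descend and grip.

>>> jog_arm:
  commands:
    - [[0,-0.02,0.35,0,0,0,0],[0,0,0.35,0,0,0,0],[0,0,0.35,0,0,0,0],[0,0,0.35,0,0,0,0],[0,0,0.35,0,0,0,0],[0,0,0.15,0,0,0,0],[0,0,0,0,0,0,-1],[0,0,0,0,0,0,-1],[0,0,0,0,0,0,-1],[0,0,0,0,0,0,-1]]

```text
time: 3.35
tcp_pos: [540.6, 170.4, 35.0]
tcp_rot: [[0.009, 1.0, 0.002], [1.0, -0.009, 0.001], [0.001, 0.002, -1.0]]
ft_force: [-4.9, -0.1, 5.4]
grip_width: 23.7
```

>>> jog_arm:
  commands:
    - [[-0.1,0,0,0,0,0,-1],[-0.12,0,0,0,0,0,-1],[-0.12,0,0,0,0,0,-1],[-0.12,0,0,0,0,0,-1],[-0.12,0,0,0,0,0,-1],[-0.12,0,0,0,0,0,-1],[-0.12,0,0,0,0,0,-1],[-0.12,0,0,0,0,0,-1],[-0.12,0,0,0,0,0,-1],[-0.1,0,0,0,0,0,-1],[0,0,0,0,0,0,-1]]

```text
time: 4.45
tcp_pos: [539.5, 52.6, 35.0]
tcp_rot: [[0.01, 1.0, 0.002], [1.0, -0.01, -0.001], [-0.001, 0.002, -1.0]]
ft_force: [-5.7, -1.5, 7.2]
grip_width: 23.8
```

Release, rise, and look.

>>> jog_arm:
  commands:
    - [[0,0,0,0,0,0,0],[0,0,0,0,0,0,0],[0,0,0,0,0,0,0],[0,0,-0.3,0,0,0,0],[0,0,-0.4,0,0,0,0],[0,0,-0.4,0,0,0,0],[-0.4,0,0,0,0,0,0],[-0.4,0,0,0,0,0,0],[-0.4,0,0,0,0,0,0]]

```text
time: 5.35
tcp_pos: [538.4, -66.9, 143.2]
tcp_rot: [[0.007, 1.0, 0.002], [1.0, -0.007, -0.0], [-0.0, 0.002, -1.0]]
ft_force: [0.1, 0.1, -0.7]
grip_width: 44.0
```

```bash
python3 -c "
from h import *
c=snap('top','t2')
im=cv2.cvtColor(c['pixels'][150:300,130:420],cv2.COLOR_RGB2BGR); cv2.imwrite('pics/t2c.png',np.clip(cv2.resize(im,None,fx=2.7,fy=2.7,interpolation=cv2.INTER_CUBIC)*1.4,0,255).astype('uint8'))
go([540,0,150],Rt(0))
"
```

```text
t 5.4 tcp [537.9 -72.7 142.8] zax [ 0.    -0.004 -1.   ] jaw yaw -0.68 shift [ 0.727  0.013 -0.076] turn [ 0.     0.003 -0.008] F [-0.2 -4.3  0.1] w 44.4 j [-11.  -4.  88.  -0.  96. -10.]
```

View pics/t2c.png

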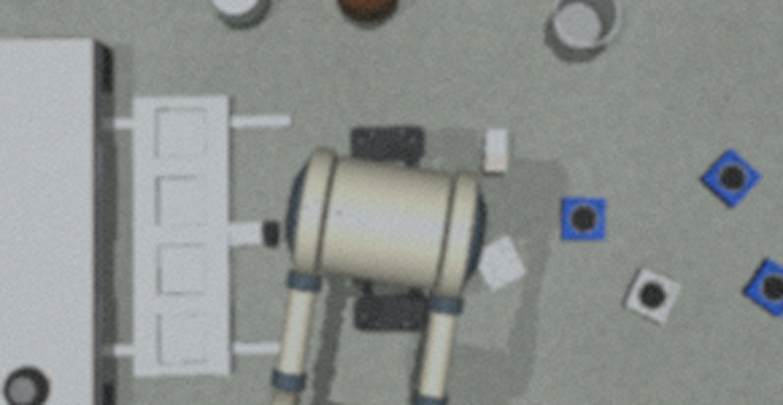

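```bash
python3 - <<'E'
from h import *
c=dict(np.load('pics/t2.npz'))
f=lambda u,v:(130+u/2.7,150+v/2.7)
for n,uv,z in (('plate corners',(134,97),22),('',(229,95),22),('',(135,376),22),('',(230,376),22),('c',(181.5,236),22),('tab',(271,234),55)): print(n,onplane(c,[f(*uv)],z)[0].round(1))
report(c,112,(300,180,440,290))
# plate segmentation: white in box
p=c['pixels'][184:292,176:218].min(-1); 
g=cv2.GaussianBlur(p,(3,3),0); m=(g>112).astype('uint8'); m=cv2.morphologyEx(m,cv2.MORPH_CLOSE,np.ones((5,5)))
cs,_=cv2.findContours(m,cv2.RETR_EXTERNAL,cv2.CHAIN_APPROX_NONE)
k=max(cs,key=cv2.contourArea)+np.array([[[176,184]]]); print(k.min((0,1)),k.max((0,1)))
r=cv2.minAreaRect(onplane(c,k[:,0],22)[:,:2].astype(np.float32)); print(r)
S=snap('side','s2')
im=cv2.cvtColor(S['pixels'][150:270,120:290],cv2.COLOR_RGB2BGR); cv2.imwrite('pics/s2c.png',np.clip(cv2.resize(im,None,fx=4.5,fy=4.5,interpolation=cv2.INTER_CUBIC)*1.4,0,255).astype('uint8'))
E
```

```text
plate corners [686.4 197.2  22. ]
 [685.9  96.8  22. ]
 [393.8 200.   22. ]
 [391.1 101.   22. ]
c [538.3 149.3  22. ]
tab [537.4  52.3  55. ]
px [315.2 247.4] z 24 [ 501.  -184.5] rect [ 501.2 -183. ] [44.2 40.6] ang 24.9
px [315.2 247.4] z 44 [ 501.3 -183. ] rect [ 501.4 -181.5] [43.6 40.1] ang 24.9
px [301.3 233.3] z 24 [ 542.1 -146.3] rect [ 537.3 -146.6] [ 8.5 68. ] ang 88.3
px [301.3 233.3] z 44 [ 541.8 -145.3] rect [ 537.  -145.6] [ 8.4 67.1] ang 88.3
px [313.5 204.8] z 24 [ 622.3 -183.4] rect [ 621.7 -183.3] [20.  40.1] ang 88.2
px [313.5 204.8] z 44 [ 620.9 -181.9] rect [ 620.3 -181.9] [19.7 39.5] ang 88.2
[176 184] [217 291]
((539.5062255859375, 151.64785766601562), (116.8338394165039, 303.1087341308594), 88.96783447265625)
```

View pics/s2c.png

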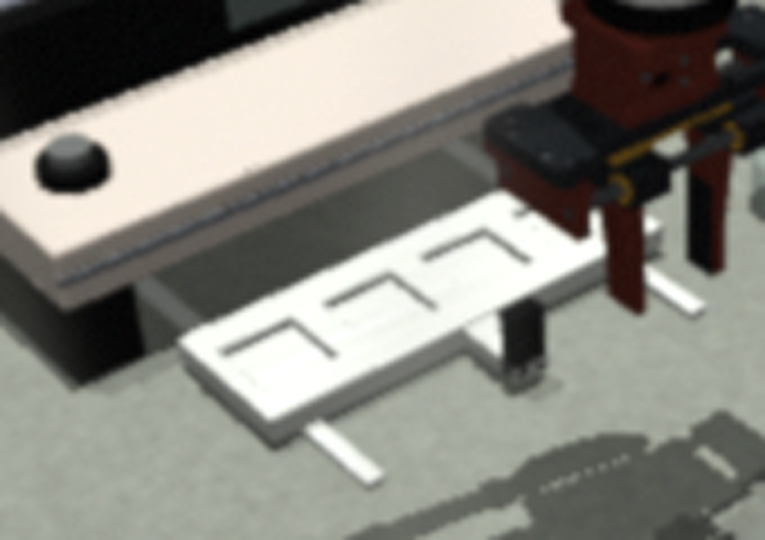

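```bash
python3 -c "
from h import *
go([503,-183,11],Rt(24.9))
go([503,-183,11],Rt(-0.8))
"
```

```text
t 5.45 tcp [538.  -69.9 142.6] zax [ 0.    -0.002 -1.   ] jaw yaw -0.75 shift [-1.133 -0.335  1.318] turn [-0.     0.001 -0.285] F [ 0.1  0.1 -0.6] w 43.7 j [-11.  -4.  88.  -0.  96. -10.]
t 5.45 tcp [538.  -69.9 142.6] zax [ 0.    -0.002 -1.   ] jaw yaw -0.75 shift [-1.133 -0.335  1.318] turn [0.    0.001 0.001] F [ 0.1  0.1 -0.6] w 43.7 j [-11.  -4.  88.  -0.  96. -10.]
```

>>> jog_arm:
  commands:
    - [[-0.28,-0.084,0,0,0,0,0.5],[-0.28,-0.084,0,0,0,0,0.5],[-0.28,-0.084,0,0,0,0,0.5],[-0.28,-0.084,0,0,0,0,0.5],[0,0,0.2,0,0,-0.071,0.5],[0,0,0.2,0,0,-0.071,0.5],[0,0,0.2,0,0,-0.071,0.5],[0,0,0.2,0,0,-0.072,0.5],[0,0,0,0,0,0,0.5],[0,0,0,0,0,0,0.5]]

```text
time: 6.45
tcp_pos: [503.6, -177.1, 62.8]
tcp_rot: [[-0.423, 0.906, -0.0], [0.906, 0.423, 0.0], [0.001, -0.0, -1.0]]
ft_force: [0.1, 0.0, 1.1]
grip_width: 65.7
```

```bash
python3 -c "
from h import *
go([503,-183,11],Rt(24.9))
c=snap('side','s3'); crop(c,240,160,420,300,'s3c')
"
```

```text
t 6.45 tcp [ 503.6 -177.1   62.8] zax [-0.  0. -1.] jaw yaw 25.02 shift [-0.051 -0.031  0.518] turn [-0.    -0.     0.001] F [0.1 0.  1.1] w 65.7 j [-23.  -3.  95.   0.  88. -48.]
```

View pics/s3c.png

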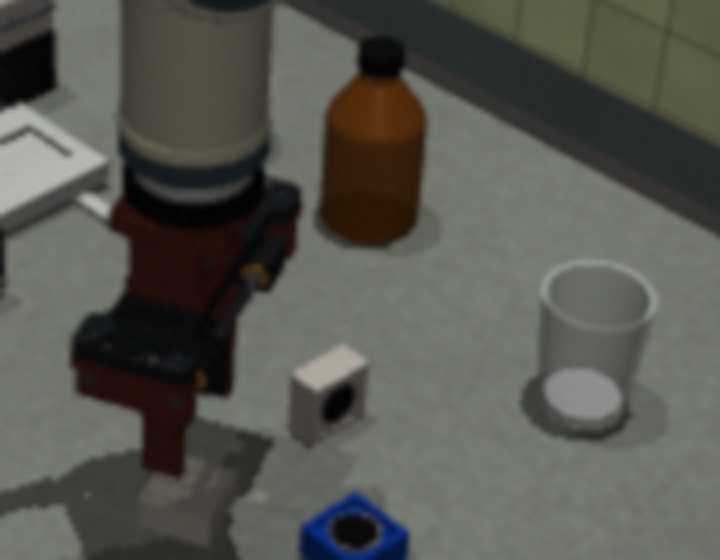

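>>> jog_arm:
  commands:
    - [[-0.05,-0.03,0.1,0,0,0,0.5],[0,0,0.2,0,0,0,0.5],[0,0,0.21,0,0,0,0.5],[0,0,0,0,0,0,0.5],[0,0,0,0,0,0,-1],[0,0,0,0,0,0,-1],[0,0,0,0,0,0,-1],[0,0,0,0,0,0,-1]]

```text
time: 7.3
tcp_pos: [503.8, -183.9, 13.1]
tcp_rot: [[-0.425, 0.905, 0.002], [0.905, 0.425, -0.001], [-0.002, 0.002, -1.0]]
ft_force: [-0.5, -0.0, 4.5]
grip_width: 43.8
```

>>> jog_arm:
  commands:
    - [[0,0,-0.2,0,0,0,-1],[0,0,-0.25,0,0,0.071,-1],[0,0,-0.25,0,0,0.071,-1],[0,0,-0.2,0,0,0.072,-1],[0,0,0,0,0,0.072,-1],[0.4,0,0,0,0,0,-1],[0.4,0,0,0,0,0,-1],[0.4,0,0,0,0,0,-1],[0.4,0,0,0,0,0,-1],[0.4,0,0,0,0,0,-1],[0.4,0,0,0,0,0,-1],[0.4,0,0,0,0,0,-1]]

```text
time: 8.5
tcp_pos: [505.6, 98.1, 102.1]
tcp_rot: [[0.01, 1.0, 0.001], [1.0, -0.01, 0.0], [0.0, 0.001, -1.0]]
ft_force: [0.8, 0.1, -1.0]
grip_width: 43.9
```

>>> jog_arm:
  commands:
    - [[0.4,0,0,0,0,0,-1],[0,0,0,0,0,0,-1],[0,0,0,0,0,0,-1],[0,0,0,0,0,0,-1]]

```text
time: 8.9
tcp_pos: [506.2, 135.6, 101.7]
tcp_rot: [[0.011, 1.0, 0.0], [1.0, -0.011, -0.001], [-0.001, 0.0, -1.0]]
ft_force: [-0.6, -0.5, -0.5]
grip_width: 43.4
```

```bash
python3 -c "
from h import *
go([504,148.6,45],Rt(-0.8))
c=snap('side','s4'); crop(c,120,140,300,270,'s4c')
"
```

```text
t 8.9 tcp [506.2 135.6 101.7] zax [ 0.    -0.001 -1.   ] jaw yaw -0.62 shift [ 0.13  -0.024  0.567] turn [0.    0.    0.002] F [-0.6 -0.5 -0.5] w 43.4 j [11. -6. 94. -0. 92. 12.]
```

View pics/s4c.png

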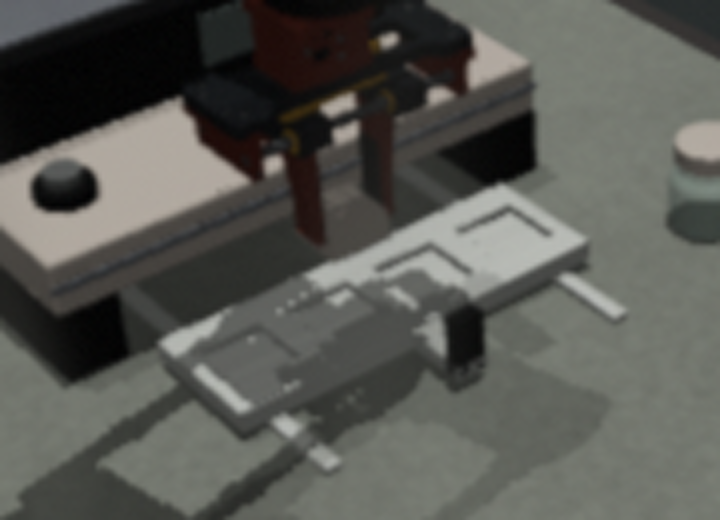

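>>> jog_arm:
  commands:
    - [[0.13,-0.024,0.1,0,0,0.002,-1],[0,0,0.2,0,0,0,-1],[0,0,0.26,0,0,0,-1],[0,0,0,0,0,0,-1],[0,0,0,0,0,0,-1]]

```text
time: 9.45
tcp_pos: [503.4, 149.3, 45.1]
tcp_rot: [[0.014, 1.0, -0.002], [1.0, -0.014, -0.0], [-0.0, -0.002, -1.0]]
ft_force: [0.7, -0.1, -1.3]
grip_width: 43.7
```

```bash
python3 -c "
from h import *
go([504,148.6,29],Rt(-0.8))
"
```

```text
t 9.45 tcp [503.4 149.3  45.1] zax [-0.002 -0.    -1.   ] jaw yaw -0.81 shift [-0.007  0.007  0.161] turn [-0.001  0.    -0.   ] F [ 0.7 -0.1 -1.3] w 43.7 j [13. -4. 98.  0. 86. 14.]
```

>>> jog_arm:
  commands:
    - [[0,0,0.05,0,0,0,-1],[0,0,0.05,0,0,0,-1],[0,0,0.05,0,0,0,-1],[0,0,0,0,0,0,-1],[0,0,0,0,0,0,-1]]

```text
time: 9.95
tcp_pos: [503.9, 149.5, 30.6]
tcp_rot: [[0.013, 1.0, -0.0], [1.0, -0.013, -0.0], [-0.0, -0.0, -1.0]]
ft_force: [0.1, -0.0, -0.7]
grip_width: 43.0
```

>>> jog_arm:
  commands:
    - [[0,0,0.02,0,0,0,-1],[0,0,0,0,0,0,0.3],[0,0,0,0,0,0,0.3],[0,0,0,0,0,0,0.3],[0,0,-0.2,0,0,0,0.3],[0,0,-0.3,0,0,0,0.3],[0,0,-0.3,0,0,0,0.3],[-0.35,0.2,0,0,0,0,0.3],[-0.35,0.2,0,0,0,0,0.3],[-0.35,0.2,0,0,0,0,0.3],[-0.35,0.2,0,0,0,0,0.3],[-0.35,0.2,0,0,0,0,0.3]]

```text
time: 11.15
tcp_pos: [602.3, -28.3, 108.9]
tcp_rot: [[0.013, 1.0, 0.001], [1.0, -0.013, 0.0], [0.0, 0.001, -1.0]]
ft_force: [0.6, 0.5, -0.1]
grip_width: 57.2
```

```bash
python3 -c "
from h import *
c=snap('side','s5'); crop(c,120,140,360,320,'s5c',3.3)
c=snap('top','t5');crop(c,150,160,430,290,'t5c',2.8)
report(c,112,(300,180,440,290))
go([622.5,-184.3,60],Rt(-1.8))
"
```

```text
px [313.5 205. ] z 24 [ 621.5 -183.3] rect [ 621.7 -183.3] [14.3 40.1] ang 88.2
px [313.5 205. ] z 44 [ 620.1 -181.9] rect [ 620.3 -181.9] [14.1 39.5] ang 88.2
t 11.25 tcp [602.8 -31.1 108.1] zax [-0.    -0.002 -1.   ] jaw yaw -1.04 shift [-1.528  0.225  0.483] turn [-0.     0.001  0.008] F [-0.6 -0.2  0.9] w 57.2 j [-6.  6. 81. -0. 93. -5.]
```

View pics/s5c.png

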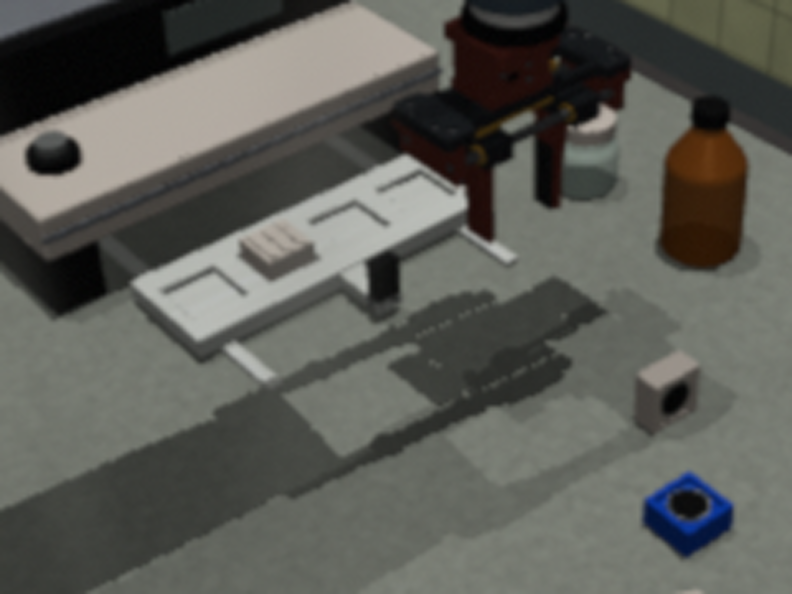

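View pics/t5c.png

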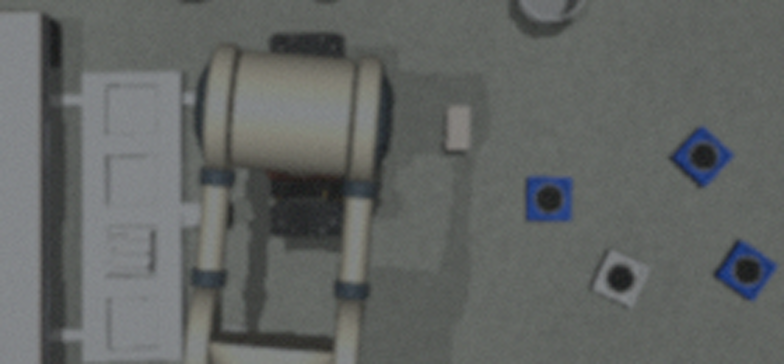

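```bash
python3 - <<'E'
from h import *
c=dict(np.load('pics/top0.npz'));s=dict(np.load('pics/side0.npz'))
print('bottle top',onplane(c,[[265,139]],140),onplane(s,[[334,174]],140)); print(onplane(s,[[333,215]],3))
print('beaker',onplane(s,[[386,263]],3), 'jar',onplane(s,[[297,196]],3))
go([622,-143,59],Rt(-1.8,-45))
go([622,-70,100],Rt(-1.8,-45))
E
```

```text
bottle top [[791.69417112 -51.94435185 140.        ]] [[785.51197157 -58.03016139 140.        ]]
[[792.62135911 -60.08924896   3.        ]]
beaker [[ 742.38189367 -286.31352024    3.        ]] jar [[783.17571025  75.70718708   3.        ]]
t 11.25 tcp [602.8 -31.1 108.1] zax [-0.    -0.002 -1.   ] jaw yaw -1.04 shift [-1.115  0.212  0.493] turn [ 0.003 -0.499  0.008] F [-0.6 -0.2  0.9] w 57.2 j [-6.  6. 81. -0. 93. -5.]
t 11.25 tcp [602.8 -31.1 108.1] zax [-0.    -0.002 -1.   ] jaw yaw -1.04 shift [-0.385  0.199  0.081] turn [ 0.003 -0.499  0.008] F [-0.6 -0.2  0.9] w 57.2 j [-6.  6. 81. -0. 93. -5.]
```

>>> jog_arm:
  commands:
    - [[-0.3,0.06,0,0,0,0,0.5],[-0.3,0.06,0,0,0,0,0.5],[-0.3,0.06,0,0,0,0.008,0.5],[-0.2,0.02,0,0,0,0,0.5],[0,0,0,0,-0.07,0,0.5],[0,0,0,0,-0.07,0,0.5],[0,0,0,0,-0.07,0,0.5],[0,0,0,0,-0.07,0,0.5],[0,0,0,0,-0.07,0,0.5],[0,0,0,0,-0.07,0,0.5],[0,0,0,0,-0.08,0,0.5],[0,0,0,0,0,0,0.5]]

```text
time: 12.45
tcp_pos: [618.7, -133.9, 104.8]
tcp_rot: [[0.011, 1.0, -0.02], [0.706, -0.021, -0.708], [-0.708, -0.006, -0.706]]
ft_force: [0.0, 1.6, -0.4]
grip_width: 65.7
```

```bash
python3 -c "
from h import *
go([622,-143,59],Rt(-1.8,-45))
c=snap('side','s6'); crop(c,240,120,440,280,'s6c')
"
```

```text
t 12.45 tcp [ 618.7 -133.9  104.8] zax [-0.02  -0.708 -0.706] jaw yaw -1.23 shift [0.261 0.038 0.387] turn [0.002 0.001 0.007] F [ 0.   1.6 -0.4] w 65.7 j [  7.  14.  83. -44.  91.  11.]
```

View pics/s6c.png

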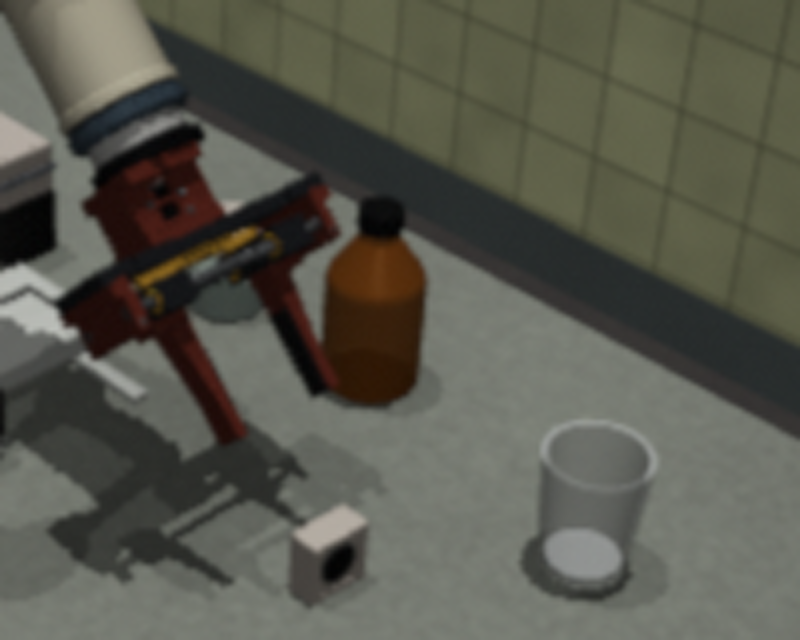

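>>> jog_arm:
  commands:
    - [[0.13,0.019,0.19,0,0,0.004,0.5],[0.13,0.019,0.19,0,0,0.003,0.5],[0,0,0.15,0,0,0,0.5],[0,0,0,0,0,0,0.5],[0,0,0,0,0,0,0.5]]

```text
time: 13.0
tcp_pos: [623.4, -157.2, 54.1]
tcp_rot: [[0.031, 0.999, -0.018], [0.707, -0.035, -0.706], [-0.707, 0.009, -0.708]]
ft_force: [0.5, -0.0, 0.3]
grip_width: 65.9
```

```bash
python3 -c "
from h import *
go([622,-185,17],Rt(-1.8,-45))
"
```

```text
t 13.0 tcp [ 623.4 -157.2   54.1] zax [-0.018 -0.706 -0.708] jaw yaw -2.02 shift [ 0.066 -0.008  0.459] turn [ 0.002 -0.001 -0.006] F [ 0.5 -0.   0.3] w 65.9 j [  5.  17.  85. -45.  86.  14.]
```

>>> jog_arm:
  commands:
    - [[0.066,-0.01,0.1,0,0,-0.004,0.5],[0,0,0.18,0,0,0,0.5],[0,0,0.18,0,0,0,0.5],[0,0,0,0,0,0,0.5],[0,0,0,0,0,0,-1],[0,0,0,0,0,0,-1],[0,0,0,0,0,0,-1],[0,0,0,0,0,0,-1]]

```text
time: 13.8
tcp_pos: [622.0, -183.8, 16.3]
tcp_rot: [[0.023, 1.0, -0.017], [0.707, -0.029, -0.707], [-0.707, 0.004, -0.707]]
ft_force: [0.1, 0.3, 1.4]
grip_width: 43.8
```

```bash
python3 -c "
from h import *
go([622,-185,80],Rt(-1.8,-45))
c=snap('side','s7'); crop(c,240,120,440,280,'s7c')
"
```

```text
t 13.8 tcp [ 622.  -183.8   16.3] zax [-0.017 -0.707 -0.707] jaw yaw -1.65 shift [-0.459  0.003 -0.442] turn [ 0.003  0.    -0.001] F [0.1 0.3 1.4] w 43.8 j [  3.  19.  87. -45.  82.  15.]
```

View pics/s7c.png

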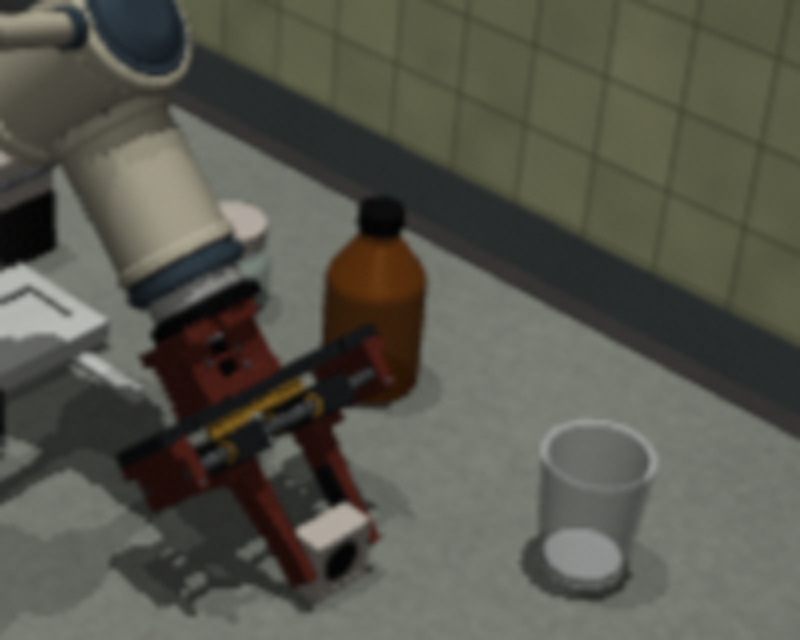

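>>> jog_arm:
  commands:
    - [[-0.1,0,-0.1,0,0,0,-1],[-0.16,0,-0.16,0,0,0,-1],[-0.16,0,-0.16,0,0,0,-1],[0.18,-0.2,-0.18,0,0,0,-1],[0.18,-0.2,-0.18,0,0,0,-1],[0.18,-0.2,-0.18,0,0,0,-1],[0,0,0,0,0,0,-1]]

```text
time: 14.55
tcp_pos: [563.4, -103.4, 77.2]
tcp_rot: [[0.023, 1.0, -0.015], [0.708, -0.027, -0.706], [-0.706, 0.006, -0.708]]
ft_force: [0.9, -0.5, -0.5]
grip_width: 43.9
```

>>> jog_arm:
  commands:
    - [[0,0,0,0,0.083,0,-1],[0,0,0,0,0.083,0,-1],[0,0,0,0,0.083,0,-1],[0,0,0,0,0.083,0,-1],[0,0,0,0,0.083,0,-1],[0,0,0,0,0.083,0,-1],[0,0,0,0,0.083,0,-1],[0,0,0,0,0.083,0,-1],[0,0,0,0,0.083,0,-1],[0,0,0,0,0.083,0,-1],[0,0,0,0,0.083,0,-1],[0,0,0,0,0.083,0,-1]]

```text
time: 15.75
tcp_pos: [564.6, -108.5, 77.5]
tcp_rot: [[0.015, 1.0, 0.027], [0.711, -0.03, 0.703], [0.703, 0.009, -0.711]]
ft_force: [0.3, 0.2, -1.2]
grip_width: 43.8
```

```bash
python3 -c "
from h import *
go([562,-110,11],Rt(-1.8,45))
c=snap('side','s8'); crop(c,200,120,400,280,'s8c')
"
```

```text
t 15.75 tcp [ 564.6 -108.5   77.5] zax [ 0.027  0.703 -0.711] jaw yaw -1.7 shift [-0.479 -0.031  0.461] turn [0.003 0.003 0.005] F [ 0.3  0.2 -1.2] w 43.8 j [-35.  19.  80.  38. 106. -32.]
```

View pics/s8c.png

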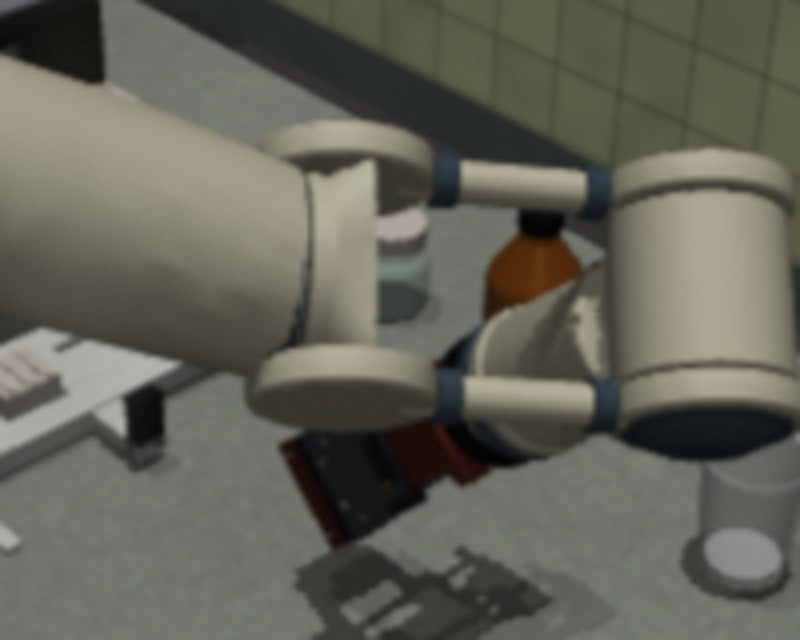

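>>> jog_arm:
  commands:
    - [[-0.15,0,0.15,0.003,0.003,0.005,-1],[-0.15,0,0.15,0,0,0,-1],[-0.11,0,0.11,0,0,0,-1],[0,0,0,0,0,0,-1],[0,0,0,0,0,0,-1]]

```text
time: 16.3
tcp_pos: [563.5, -105.3, 16.9]
tcp_rot: [[0.025, 1.0, 0.017], [0.708, -0.03, 0.706], [0.706, -0.006, -0.708]]
ft_force: [-1.1, -0.2, 0.2]
grip_width: 43.9
```

>>> jog_arm:
  commands:
    - [[-0.02,0,0.02,0,0,0,-1],[-0.02,0,0.02,0,0,0,-1],[0,0,0,0,0,0,-1],[0,0,0,0,0,0,-1]]

```text
time: 16.7
tcp_pos: [563.6, -106.3, 11.4]
tcp_rot: [[0.026, 0.999, 0.019], [0.708, -0.031, 0.706], [0.706, -0.005, -0.708]]
ft_force: [-0.8, -0.0, -0.1]
grip_width: 43.6
```

>>> jog_arm:
  commands:
    - [[-0.01,0,0.01,0,0,0,-1],[0,0,0,0,0,0,-1],[0,0,0,0,0,0,0.5],[0,0,0,0,0,0,0.5],[0,0,0,0,0,0,0.5],[0,0,-0.15,0,0,0,0.5],[0,0,-0.3,0,0,0,0.5],[0,0,-0.35,0,0,0,0.5],[0,0,-0.35,0,0,0,0.5],[0,0,-0.3,0,0,0,0.5],[0,0,0,0,0,0,0.5]]

```text
time: 17.8
tcp_pos: [561.7, -212.5, 116.6]
tcp_rot: [[0.024, 0.999, 0.024], [0.711, -0.034, 0.702], [0.703, 0.0, -0.712]]
ft_force: [0.6, -0.1, 0.0]
grip_width: 66.0
```

>>> jog_arm:
  commands:
    - [[0,0,0,0,-0.083,0,0.5],[0,0,0,0,-0.083,0,0.5],[0,0,0,0,-0.083,0,0.5],[0,0,0,0,-0.083,0,0.5],[0,0,0,0,-0.083,0,0.5],[0,0,0,0,-0.083,0,0.5],[0,0,0,0,0,0,0.5]]

```text
time: 18.5
tcp_pos: [561.2, -205.1, 113.0]
tcp_rot: [[0.026, 1.0, -0.004], [1.0, -0.026, -0.0], [-0.0, -0.004, -1.0]]
ft_force: [-0.1, 1.1, -0.0]
grip_width: 66.2
```

```bash
python3 -c "
from h import *
c=snap('side','s9'); crop(c,200,140,400,340,'s9c',3)
c=snap('top','t9');crop(c,150,160,430,290,'t9c',2.8)
report(c,112,(240,180,440,290),(24,))
go([562,-110,60],Rt(-1.8))
"
```

```text
px [351.2 268.1] z 24 [ 440.2 -284.5] rect [ 439.6 -284.3] [14.2 79.7] ang 66.0
px [303.  248.9] z 24 [ 497.9 -149.7] rect [ 498.2 -149.7] [14.2 79.8] ang 66.4
px [289.5 226. ] z 24 [ 563.8 -113.2] rect [ 563.7 -113.3] [42.7 39.8] ang 88.5
px [370.7 227.2] z 24 [ 554.1 -344.1] rect [ 553.8 -344.5] [16.8 74.3] ang 66.1
px [345.4 217.3] z 24 [ 584.1 -273. ] rect [ 584.1 -273.8] [114.8  69. ] ang 67.1
px [320.6 207.5] z 24 [ 614.  -203.4] rect [ 614.  -203.3] [16.9 72.8] ang 66.4
t 18.6 tcp [ 560.6 -207.2  112. ] zax [-0.006  0.004 -1.   ] jaw yaw -1.68 shift [ 0.97  -0.012  0.524] turn [-0.004 -0.002  0.001] F [-0.9 -0.4  0.6] w 65.9 j [-24.   6.  81.   0.  94. -22.]
```

View pics/s9c.png

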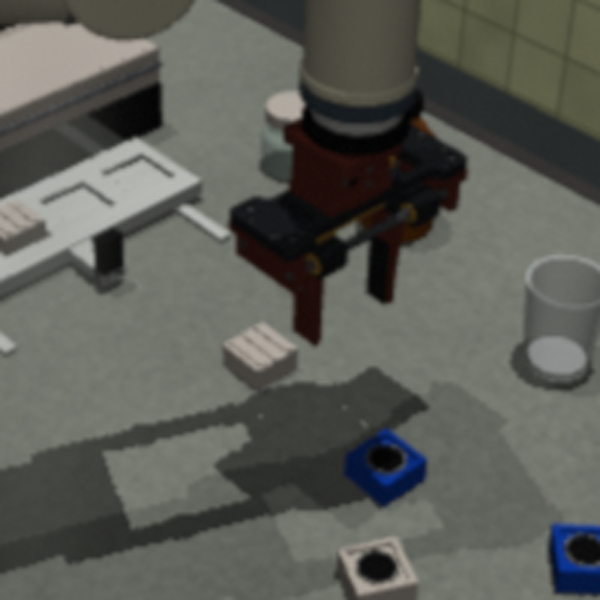

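View pics/t9c.png

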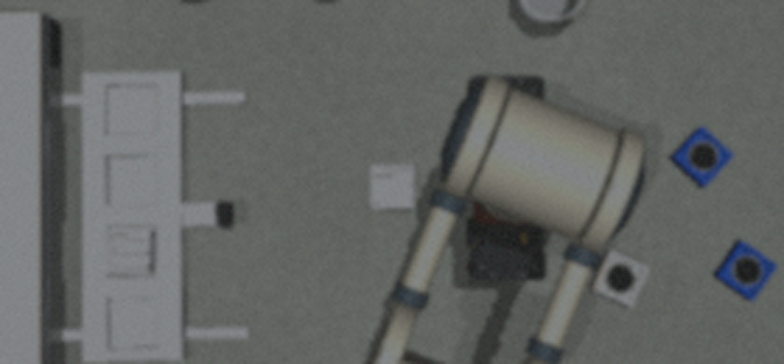

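B now lies window-down, ribs up, at top-crop (392,187). Next I'll pick it vertically.

>>> jog_arm:
  commands:
    - [[0.31,0.01,0.05,0,0,0,0.5],[0.31,0.01,0.1,0,0,0,0.5],[0.31,0.005,0.15,0,0,0,0.5],[0.02,0,0.2,0,0,0,0.5],[0,0,0,0,0,0,0.5],[0,0,0,0,0,0,0.5]]

```text
time: 19.2
tcp_pos: [565.5, -114.6, 61.8]
tcp_rot: [[0.033, 0.999, -0.008], [0.999, -0.033, 0.003], [0.003, -0.008, -1.0]]
ft_force: [0.6, -0.5, 0.8]
grip_width: 66.2
```

```bash
python3 -c "
from h import *
go([563.5,-112.7,12],Rt(-1.6))
"
```

```text
t 19.2 tcp [ 565.5 -114.6   61.8] zax [-0.008  0.003 -1.   ] jaw yaw -1.9 shift [ 0.017 -0.017  0.498] turn [-0.005 -0.002 -0.003] F [ 0.6 -0.5  0.8] w 66.2 j [-15.   4.  88.   0.  88. -13.]
```

>>> jog_arm:
  commands:
    - [[0.017,-0.017,0.1,-0.005,-0.002,-0.003,0.5],[0,0,0.2,0,0,0,0.5],[0,0,0.19,0,0,0,0.5],[0,0,0,0,0,0,0.5],[0,0,0,0,0,0,-1],[0,0,0,0,0,0,-1],[0,0,0,0,0,0,-1],[0,0,0,0,0,0,-1]]

```text
time: 20.0
tcp_pos: [565.2, -112.2, 15.1]
tcp_rot: [[0.027, 1.0, 0.004], [1.0, -0.027, -0.002], [-0.002, 0.004, -1.0]]
ft_force: [-0.6, -0.6, 3.7]
grip_width: 43.8
```

```bash
python3 -c "
from h import *
go([576,148,80],Rt(-0.8))
"
```

```text
t 20.0 tcp [ 565.2 -112.2   15.1] zax [ 0.004 -0.002 -1.   ] jaw yaw -1.54 shift [ 2.602  0.041 -0.655] turn [ 0.003  0.001 -0.008] F [-0.6 -0.6  3.7] w 43.8 j [-15.   5.  92.  -0.  83. -13.]
```

>>> jog_arm:
  commands:
    - [[0,0,-0.2,0,0,0,-1],[0,0,-0.3,0,0,0,-1],[0,0,-0.25,0,0,-0.008,-1],[0.35,0.006,0,0,0,0,-1],[0.37,0.006,0,0,0,0,-1],[0.37,0.006,0,0,0,0,-1],[0.37,0.006,0,0,0,0,-1],[0.37,0.006,0,0,0,0,-1],[0.37,0.006,0,0,0,0,-1],[0.37,0.006,0,0,0,0,-1],[0,0,0,0,0,0,-1],[0,0,0,0,0,0,-1]]

```text
time: 21.2
tcp_pos: [572.0, 145.8, 88.2]
tcp_rot: [[0.012, 1.0, 0.002], [1.0, -0.012, -0.002], [-0.002, 0.002, -1.0]]
ft_force: [0.6, -0.1, -0.7]
grip_width: 43.7
```

```bash
python3 -c "
from h import *
go([576,148,46],Rt(-0.8))
"
```

```text
t 21.2 tcp [572.  145.8  88.2] zax [ 0.002 -0.002 -1.   ] jaw yaw -0.7 shift [0.024 0.039 0.422] turn [0.001 0.001 0.001] F [ 0.6 -0.1 -0.7] w 43.7 j [11.  4. 85. -0. 90. 12.]
```

>>> jog_arm:
  commands:
    - [[0.024,0.039,0.1,0,0,0.001,-1],[0,0,0.17,0,0,0,-1],[0,0,0.15,0,0,0,-1],[0,0,0,0,0,0,-1],[0,0,0,0,0,0,-1]]

```text
time: 21.7
tcp_pos: [575.5, 146.8, 44.8]
tcp_rot: [[0.017, 1.0, -0.0], [1.0, -0.017, -0.002], [-0.002, 0.0, -1.0]]
ft_force: [-0.6, 0.1, -0.2]
grip_width: 44.1
```

```bash
python3 -c "
from h import *
go([576,148.3,31],Rt(-0.8))
c=snap('side','s10'); crop(c,120,140,300,270,'s10c')
"
```

```text
t 21.7 tcp [575.5 146.8  44.8] zax [-0.    -0.002 -1.   ] jaw yaw -0.95 shift [0.015 0.005 0.138] turn [ 0.     0.001 -0.002] F [-0.6  0.1 -0.2] w 44.1 j [11.  6. 87. -0. 86. 12.]
```

View pics/s10c.png

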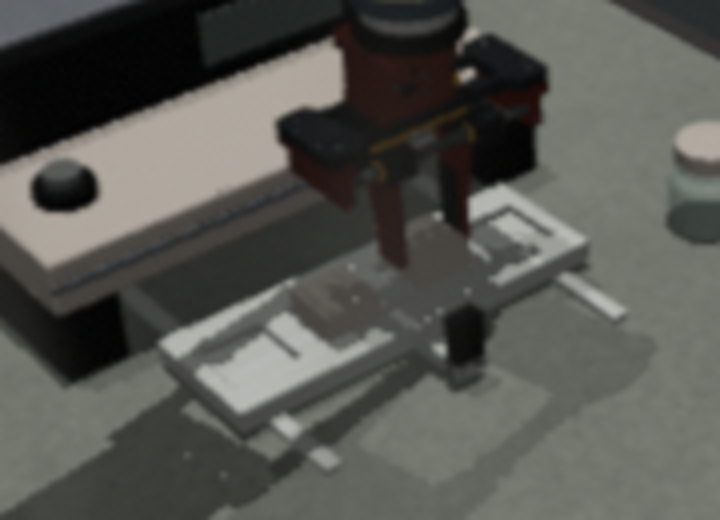

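>>> jog_arm:
  commands:
    - [[0.014,0.004,0.05,0,0,0,-1],[0,0,0.05,0,0,0,-1],[0,0,0.04,0,0,0,-1],[0,0,0,0,0,0,-1],[0,0,0,0,0,0,-1]]

```text
time: 22.25
tcp_pos: [576.3, 149.1, 31.8]
tcp_rot: [[0.016, 1.0, 0.002], [1.0, -0.016, -0.001], [-0.001, 0.002, -1.0]]
ft_force: [-0.6, 1.7, -1.1]
grip_width: 43.8
```

>>> jog_arm:
  commands:
    - [[0,0,0.015,0,0,0,-1],[0,0,0,0,0,0,0.3],[0,0,0,0,0,0,0.3],[0,0,0,0,0,0,0.3],[0,0,-0.2,0,0,0,0.3],[0,0,-0.3,0,0,0,0.3],[0,0,-0.3,0,0,0,0.3],[-0.35,-0.1,0,0,0,0,0.5],[-0.35,-0.1,0,0,0,0,0.5],[-0.35,-0.1,0,0,0,0,0.5],[-0.35,-0.1,0,0,0,0,0.5],[-0.35,-0.1,0,0,0,0,0.5]]

```text
time: 23.45
tcp_pos: [523.1, -26.7, 111.1]
tcp_rot: [[0.016, 1.0, 0.003], [1.0, -0.016, -0.002], [-0.002, 0.003, -1.0]]
ft_force: [-0.4, -0.6, 0.9]
grip_width: 65.7
```

```bash
python3 -c "
from h import *
c=snap('side','s11'); crop(c,120,140,400,350,'s11c',2.8)
c=snap('top','t11');crop(c,150,160,430,290,'t11c',2.8)
report(c,108,(350,240,395,285),(24,))
"
```

```text
px [371.9 259. ] z 24 [ 464.1 -344. ] rect [ 464.4 -343.8] [42.7 42.9] ang 63.3
```

View pics/s11c.png

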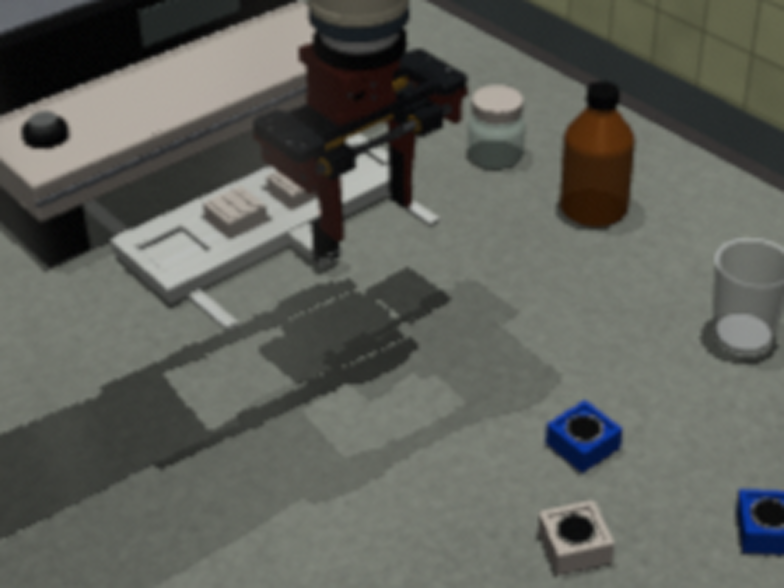

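View pics/t11c.png

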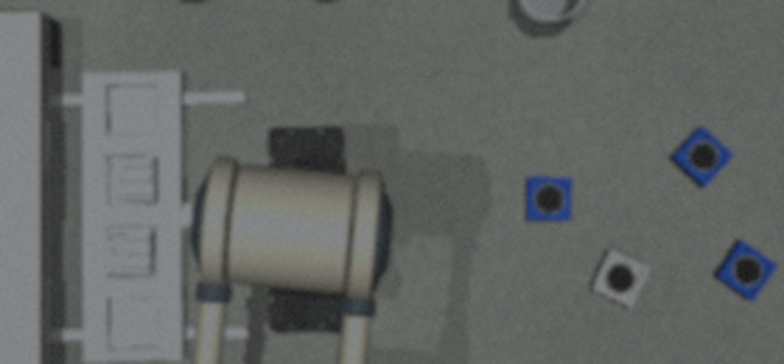

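```bash
python3 -c "
from h import *
go([432,-327,110],Rt(63.3))
"
```

```text
t 23.55 tcp [522.8 -28.8 111.2] zax [ 0.003 -0.003 -1.   ] jaw yaw -1.16 shift [-2.999 -0.848  0.02 ] turn [ 0.     0.003 -0.716] F [0.  0.5 0.4] w 65.6 j [-7. -6. 93. -0. 93. -6.]
```

>>> jog_arm:
  commands:
    - [[-0.375,-0.106,0,0,0,0,0.5],[-0.375,-0.106,0,0,0,0,0.5],[-0.375,-0.106,0,0,0,0,0.5],[-0.375,-0.106,0,0,0,0,0.5],[-0.375,-0.106,0,0,0,0,0.5],[-0.375,-0.106,0,0,0,0,0.5],[-0.375,-0.106,0,0,0,0,0.5],[-0.375,-0.106,0,0,0,0,0.5],[0,0,0,0,0,-0.08,0.5],[0,0,0,0,0,-0.08,0.5],[0,0,0,0,0,-0.08,0.5],[0,0,0,0,0,-0.08,0.5]]

```text
time: 24.75
tcp_pos: [434.7, -323.6, 111.2]
tcp_rot: [[-0.472, 0.881, 0.003], [0.881, 0.472, -0.001], [-0.002, 0.002, -1.0]]
ft_force: [-0.1, -0.2, 0.2]
grip_width: 65.9
```

>>> jog_arm:
  commands:
    - [[0,0,0,0,0,-0.08,0.5],[0,0,0,0,0,-0.08,0.5],[0,0,0,0,0,-0.08,0.5],[0,0,0,0,0,-0.08,0.5],[0,0,0,0,0,-0.076,0.5],[0,0,0,0,-0.083,0,0.5],[0,0,0,0,-0.083,0,0.5],[0,0,0,0,-0.083,0,0.5],[0,0,0,0,-0.083,0,0.5],[0,0,0,0,-0.083,0,0.5],[0,0,0,0,-0.085,0,0.5],[0,0,0,0,0,0,0.5]]

```text
time: 25.95
tcp_pos: [431.4, -320.7, 103.5]
tcp_rot: [[-0.634, 0.446, 0.631], [0.319, 0.895, -0.312], [-0.704, 0.004, -0.71]]
ft_force: [-1.1, -0.6, -1.3]
grip_width: 65.8
```

```bash
python3 -c "
from h import *
go([438,-330,46],Rt(63.3,-45))
c=snap('top','t12');crop(c,300,200,440,300,'t12c',5)
report(c,108,(350,240,395,285),(24,))
"
```

```text
t 25.95 tcp [ 431.4 -320.7  103.5] zax [ 0.631 -0.312 -0.71 ] jaw yaw 63.5 shift [ 0.333 -0.056  0.479] turn [ 0.003 -0.003 -0.   ] F [-1.1 -0.6 -1.3] w 65.8 j [ -52.  -46.  132.   22.   53. -122.]
px [371.9 259.1] z 24 [ 463.9 -344.1] rect [ 464.3 -343.8] [44.2 43.1] ang 61.9
```

View pics/t12c.png

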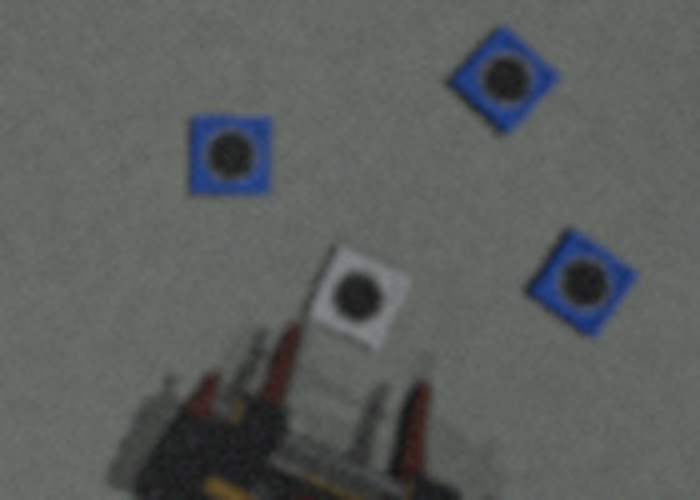

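>>> jog_arm:
  commands:
    - [[0.16,-0.028,0.24,0.003,-0.003,0,0.5],[0.17,-0.028,0.24,0,0,0,0.5],[0,0,0,0,0,0,0.5],[0,0,0,0,0,0,0.5]]

```text
time: 26.4
tcp_pos: [442.5, -334.3, 55.9]
tcp_rot: [[-0.629, 0.448, 0.635], [0.312, 0.894, -0.321], [-0.712, -0.003, -0.702]]
ft_force: [0.6, -0.2, 0.6]
grip_width: 65.7
```

```bash
python3 -c "
from h import *
go([469.5,-346,10.5],Rt(63,-45))
"
```

```text
t 26.4 tcp [ 442.5 -334.3   55.9] zax [ 0.635 -0.321 -0.702] jaw yaw 63.4 shift [0.117 0.018 0.528] turn [0.002 0.004 0.005] F [ 0.6 -0.2  0.6] w 65.7 j [ -51.  -40.  134.   25.   45. -126.]
```

>>> jog_arm:
  commands:
    - [[0.06,0.01,0.15,0.002,0.004,0.004,0.5],[0.05,0.008,0.18,0,0,0,0.5],[0,0,0.15,0,0,0,0.5],[0,0,0,0,0,0,0.5],[0,0,0,0,0,0,0.5]]

```text
time: 26.9
tcp_pos: [466.6, -344.9, 14.6]
tcp_rot: [[-0.629, 0.454, 0.631], [0.319, 0.891, -0.323], [-0.709, -0.002, -0.705]]
ft_force: [0.3, -0.4, 0.8]
grip_width: 65.7
```

```bash
python3 -c "
from h import *
go([469.5,-346,10.5],Rt(63,-45))
c=snap('top','t13');crop(c,320,210,420,300,'t13c',6)
"
```

```text
t 26.9 tcp [ 466.6 -344.9   14.6] zax [ 0.631 -0.323 -0.705] jaw yaw 63.0 shift [0.007 0.003 0.051] turn [-0.001  0.002  0.001] F [ 0.3 -0.4  0.8] w 65.7 j [ -49.  -30.  133.   26.   37. -127.]
```

View pics/t13c.png

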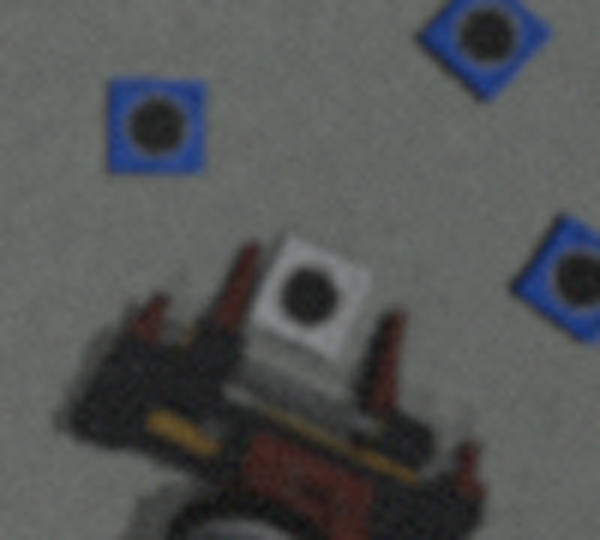

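Well straddled (the jaws are either side of the white window-up cassette at (310,297)). Last 4 mm, then close.

>>> jog_arm:
  commands:
    - [[0.005,0,0.045,0,0,0,0.5],[0,0,0,0,0,0,0.5],[0,0,0,0,0,0,-1],[0,0,0,0,0,0,-1],[0,0,0,0,0,0,-1],[0,0,0,0,0,0,-1]]

```text
time: 27.55
tcp_pos: [468.1, -345.6, 8.9]
tcp_rot: [[-0.629, 0.455, 0.63], [0.32, 0.891, -0.323], [-0.708, -0.001, -0.706]]
ft_force: [-0.4, 1.0, 1.4]
grip_width: 43.8
```

>>> jog_arm:
  commands:
    - [[-0.08,0,-0.08,0,0,0,-1],[-0.14,0,-0.14,0,0,0,-1],[-0.14,0,-0.14,0,0,0,-1],[-0.14,0,-0.14,0,0,0,-1],[0,0,0,0,0.083,0,-1],[0,0,0,0,0.083,0,-1],[0,0,0,0,0.083,0,-1],[0,0,0,0,0.083,0,-1],[0,0,0,0,0.083,0,-1],[0,0,0,0,0.083,0,-1],[0,0,0,0,0,0,-1]]

```text
time: 28.65
tcp_pos: [469.3, -346.0, 76.9]
tcp_rot: [[-0.891, 0.454, -0.002], [0.454, 0.891, -0.0], [0.002, -0.001, -1.0]]
ft_force: [-0.1, 0.9, -1.1]
grip_width: 44.0
```

>>> jog_arm:
  commands:
    - [[0,0,0,0,0,0.08,-1],[0,0,0,0,0,0.08,-1],[0,0,0,0,0,0.08,-1],[0,0,0,0,0,0.08,-1],[0,0,0,0,0,0.08,-1],[0,0,0,0,0,0.08,-1],[0,0,0,0,0,0.08,-1],[0,0,0,0,0,0.08,-1],[0,0,0,0,0,0.06,-1],[0,0,0,0,0,0,-1]]

```text
time: 29.65
tcp_pos: [467.5, -345.4, 80.6]
tcp_rot: [[0.002, 1.0, 0.006], [1.0, -0.002, -0.006], [-0.006, 0.006, -1.0]]
ft_force: [0.8, 0.8, -0.0]
grip_width: 44.0
```

```bash
python3 -c "
from h import *
go([540,-130,90],Rt(0))
c=snap('side','s14'); crop(c,240,160,440,340,'s14c',3.5)
"
```

```text
t 29.65 tcp [ 467.5 -345.4   80.6] zax [ 0.006 -0.006 -1.   ] jaw yaw -0.12 shift [ 2.155  0.721 -0.102] turn [ 0.004  0.004 -0.001] F [ 0.8  0.8 -0. ] w 44.0 j [-40.   3.  87.  -0.  89. -40.]
```

View pics/s14c.png

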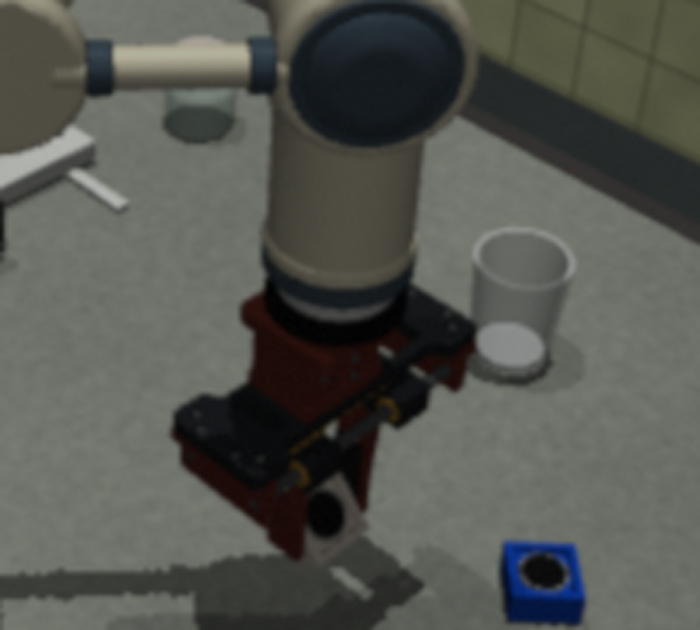

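>>> jog_arm:
  commands:
    - [[0.36,0.12,-0.02,0,0,0,-1],[0.36,0.12,-0.02,0,0,0,-1],[0.36,0.12,-0.02,0,0,0,-1],[0.36,0.12,-0.02,0,0,0,-1],[0.36,0.12,-0.02,0,0,0,-1],[0.36,0.12,0,0,0,0,-1],[0,0,0,0,0.083,0,-1],[0,0,0,0,0.083,0,-1],[0,0,0,0,0.083,0,-1],[0,0,0,0,0.083,0,-1],[0,0,0,0,0.083,0,-1],[0,0,0,0,0.083,0,-1]]

```text
time: 30.9
tcp_pos: [540.4, -130.2, 90.4]
tcp_rot: [[-0.006, 1.0, 0.007], [0.71, -0.0, 0.704], [0.704, 0.009, -0.71]]
ft_force: [-0.4, 1.1, 0.0]
grip_width: 43.8
```

```bash
python3 -c "
from h import *
go([540,-130,18.5],Rt(0,45))
"
```

```text
t 30.9 tcp [ 540.4 -130.2   90.4] zax [ 0.007  0.704 -0.71 ] jaw yaw -0.02 shift [-0.505 -0.011  0.512] turn [0.004 0.002 0.004] F [-0.4  1.1  0. ] w 43.8 j [-38.  18.  80.  36. 109. -34.]
```

>>> jog_arm:
  commands:
    - [[-0.15,-0.01,0.15,0.004,0.002,0.004,-1],[-0.16,0,0.16,0,0,0,-1],[-0.14,0,0.14,0,0,0,-1],[0,0,0,0,0,0,-1],[0,0,0,0,0,0,-1],[0,0,0,0,0,0,-1]]

```text
time: 31.5
tcp_pos: [539.7, -129.7, 26.7]
tcp_rot: [[0.002, 1.0, -0.003], [0.711, 0.0, 0.703], [0.703, -0.003, -0.711]]
ft_force: [-0.3, 1.1, -0.0]
grip_width: 43.9
```

```bash
python3 -c "
from h import *
go([540,-130,18.5],Rt(0,45))
c=snap('side','s15'); crop(c,200,140,400,320,'s15c',3.5)
"
```

```text
t 31.5 tcp [ 539.7 -129.7   26.7] zax [-0.003  0.703 -0.711] jaw yaw 0.01 shift [-0.06   0.004  0.056] turn [-0.002  0.003 -0.001] F [-0.3  1.1 -0. ] w 43.9 j [-38.  22.  82.  35. 104. -38.]
```

View pics/s15c.png

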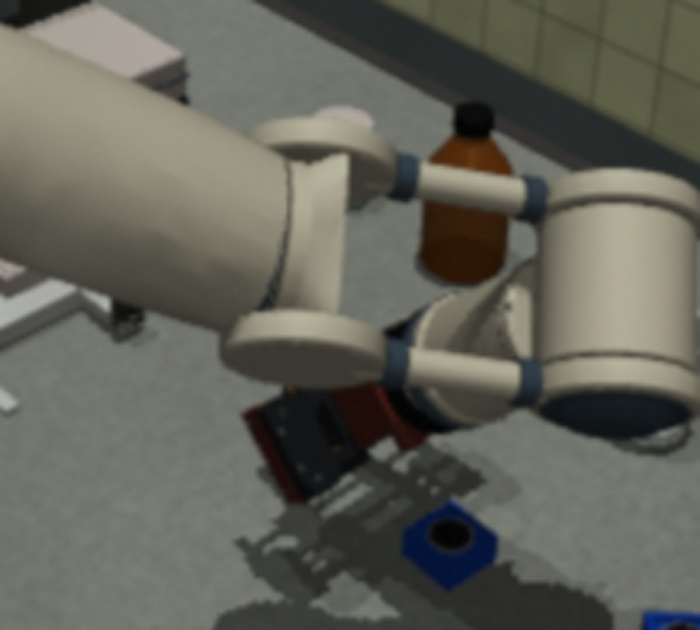

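>>> jog_arm:
  commands:
    - [[-0.025,0,0.025,0,0.003,0,-1],[-0.025,0,0.025,0,0,0,-1],[0,0,0,0,0,0,-1],[0,0,0,0,0,0,-1]]

```text
time: 31.95
tcp_pos: [538.8, -129.7, 18.1]
tcp_rot: [[0.005, 1.0, -0.004], [0.706, -0.001, 0.708], [0.708, -0.006, -0.706]]
ft_force: [0.2, -0.7, -0.4]
grip_width: 44.0
```

>>> jog_arm:
  commands:
    - [[-0.01,0,0.01,0,0,0,-1],[0,0,0,0,0,0,-1],[0,0,0,0,0,0,-1]]

```text
time: 32.25
tcp_pos: [538.9, -129.8, 16.8]
tcp_rot: [[0.005, 1.0, -0.003], [0.706, -0.001, 0.708], [0.708, -0.006, -0.706]]
ft_force: [-0.3, 0.2, -0.1]
grip_width: 44.0
```

>>> jog_arm:
  commands:
    - [[-0.01,0,0.01,0,0,0,-1],[0,0,0,0,0,0,-1],[0,0,0,0,0,0,-1]]

```text
time: 32.55
tcp_pos: [539.0, -129.8, 15.9]
tcp_rot: [[0.004, 1.0, -0.003], [0.706, -0.001, 0.708], [0.708, -0.005, -0.706]]
ft_force: [-1.3, -0.1, 4.1]
grip_width: 44.0
```

>>> jog_arm:
  commands:
    - [[0,0,0,0,0,0,0.5],[0,0,0,0,0,0,0.5],[0,0,0,0,0,0,0.5],[0,0,0,0,0,0,0.5],[0,0,-0.15,0,0,0,0.5],[0,0,-0.3,0,0,0,0.5],[0,0,-0.35,0,0,0,0.5],[0,0,-0.35,0,0,0,0.5],[0,0,0,0,0,0,0.5]]

```text
time: 33.45
tcp_pos: [540.4, -215.4, 101.1]
tcp_rot: [[0.002, 1.0, 0.003], [0.71, -0.003, 0.704], [0.704, 0.0, -0.71]]
ft_force: [0.3, -0.2, 0.5]
grip_width: 66.1
```

>>> jog_arm:
  commands:
    - [[0,0,0,0,-0.083,0,0.5],[0,0,0,0,-0.083,0,0.5],[0,0,0,0,-0.083,0,0.5],[0,0,0,0,-0.083,0,0.5],[0,0,0,0,-0.083,0,0.5],[0,0,0,0,-0.083,0,0.5],[0,0,0,0,0,0,0.5]]

```text
time: 34.15
tcp_pos: [539.7, -208.1, 97.3]
tcp_rot: [[-0.004, 1.0, -0.004], [1.0, 0.004, 0.002], [0.002, -0.004, -1.0]]
ft_force: [-0.3, -0.4, -0.2]
grip_width: 65.9
```

```bash
python3 -c "
from h import *
c=snap('side','s16'); crop(c,200,140,400,320,'s16c',3.5)
c=snap('top','t16');crop(c,150,160,430,290,'t16c',2.8)
report(c,112,(270,215,335,285),(44,))
go([540,-90,130],Rt(0,-45))
"
```

```text
px [304.2 258.7] z 44 [ 470.8 -151.3] rect [ 470.9 -151.3] [14.1 77.5] ang 65.4
px [297.5 233.7] z 44 [ 540.9 -134.4] rect [ 540.1 -134.5] [19.6 39.2] ang 88.4
px [330.7 226.1] z 44 [ 559.8 -228.4] rect [ 562.9 -226.4] [22.4 56.1] ang 88.1
px [321.3 221.7] z 44 [ 572.8 -202.2] rect [ 572.8 -201.2] [16.3 49.1] ang 61.7
t 34.25 tcp [ 539.2 -209.9   96.3] zax [-0.006  0.007 -1.   ] jaw yaw 0.08 shift [ 1.201  0.008 -0.329] turn [-0.003 -0.504  0.002] F [-0.3 -0.3 -0.1] w 66.0 j [-25.   3.  86.   0.  92. -25.]
```

View pics/s16c.png

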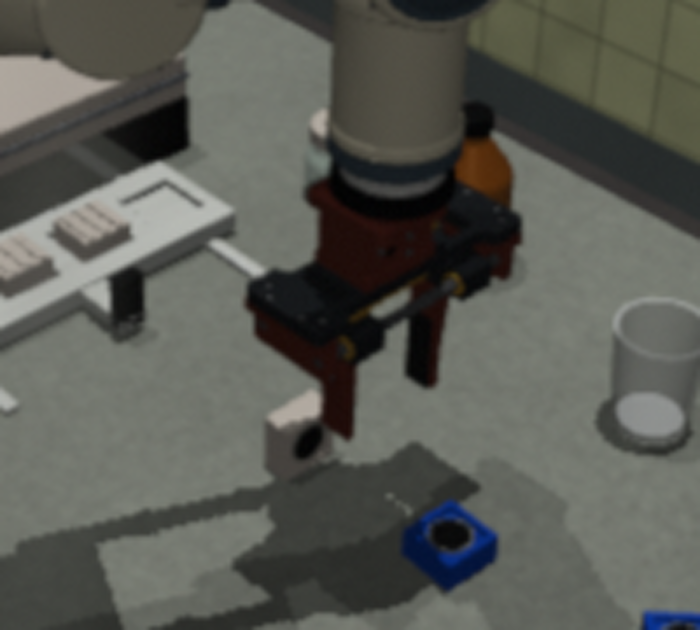

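View pics/t16c.png

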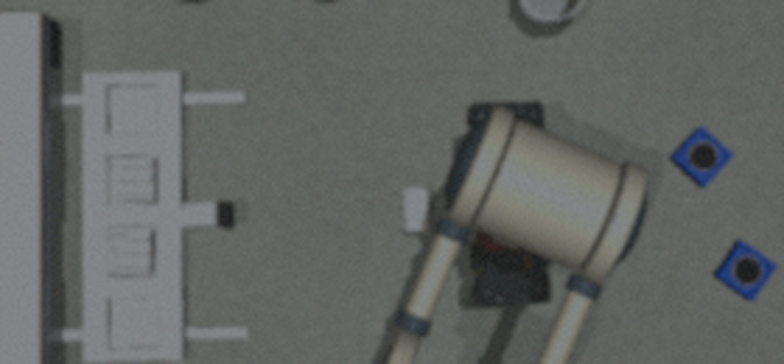

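>>> jog_arm:
  commands:
    - [[0.3,0.01,-0.1,0,0,0,0.5],[0.3,0,-0.1,0,0,-0.01,0.5],[0.3,0,0,0,0,-0.01,0.5],[0.26,0,0,0,0,0,0.5],[0,0,0,0,-0.083,0,0.5],[0,0,0,0,-0.083,0,0.5],[0,0,0,0,-0.083,0,0.5],[0,0,0,0,-0.083,0,0.5],[0,0,0,0,-0.083,0,0.5],[0,0,0,0,-0.085,0,0.5],[0,0,0,0,0,0,0.5]]

```text
time: 35.35
tcp_pos: [537.5, -94.4, 112.3]
tcp_rot: [[-0.033, 0.999, 0.011], [0.709, 0.032, -0.704], [-0.704, -0.016, -0.71]]
ft_force: [-0.4, 0.3, -0.7]
grip_width: 65.9
```

```bash
python3 -c "
from h import *
go([541.5,-100,54],Rt(-1.6,-45))
"
```

```text
t 35.35 tcp [537.5 -94.4 112.3] zax [ 0.011 -0.704 -0.71 ] jaw yaw 1.81 shift [0.37  0.048 0.454] turn [ 0.02  -0.002  0.034] F [-0.4  0.3 -0.7] w 65.9 j [ 12.   2.  96. -44.  93.  12.]
```

>>> jog_arm:
  commands:
    - [[0.18,0.024,0.22,0.01,-0.002,0.017,0.5],[0.18,0.024,0.23,0.01,0,0.017,0.5],[0,0,0,0,0,0,0.5],[0,0,0,0,0,0,0.5],[0,0,0,0,0,0,0.5]]

```text
time: 35.85
tcp_pos: [544.7, -102.1, 61.7]
tcp_rot: [[0.03, 0.999, -0.013], [0.709, -0.031, -0.705], [-0.705, 0.012, -0.709]]
ft_force: [-0.2, -0.8, -0.9]
grip_width: 65.8
```

```bash
python3 -c "
from h import *
go([541.5,-137,16.5],Rt(-1.6,-45))
"
```

```text
t 35.85 tcp [ 544.7 -102.1   61.7] zax [-0.013 -0.705 -0.709] jaw yaw -1.75 shift [ 0.07  -0.027  0.567] turn [ 0.004 -0.002 -0.006] F [-0.2 -0.8 -0.9] w 65.8 j [ 11.   7.  96. -44.  89.  19.]
```

>>> jog_arm:
  commands:
    - [[0.07,-0.027,0.15,0.004,-0.002,-0.006,0.5],[0,0,0.2,0,0,0,0.5],[0,0,0.2,0,0,0,0.5],[0,0,0,0,0,0,0.5],[0,0,0,0,0,0,0.5]]

```text
time: 36.35
tcp_pos: [540.2, -135.4, 16.1]
tcp_rot: [[0.018, 1.0, -0.021], [0.706, -0.028, -0.708], [-0.708, -0.002, -0.706]]
ft_force: [0.3, -0.2, 0.4]
grip_width: 66.0
```

```bash
python3 -c "
from h import *
go([541.5,-137,16.5],Rt(-1.6,-45))
c=snap('side','s17'); crop(c,200,140,400,320,'s17c',3.5)
"
```

```text
t 36.35 tcp [ 540.2 -135.4   16.1] zax [-0.021 -0.708 -0.706] jaw yaw -1.58 shift [-0.014  0.013  0.009] turn [-0.001  0.001  0.001] F [ 0.3 -0.2  0.4] w 66.0 j [  8.   9.  99. -45.  84.  19.]
```

View pics/s17c.png

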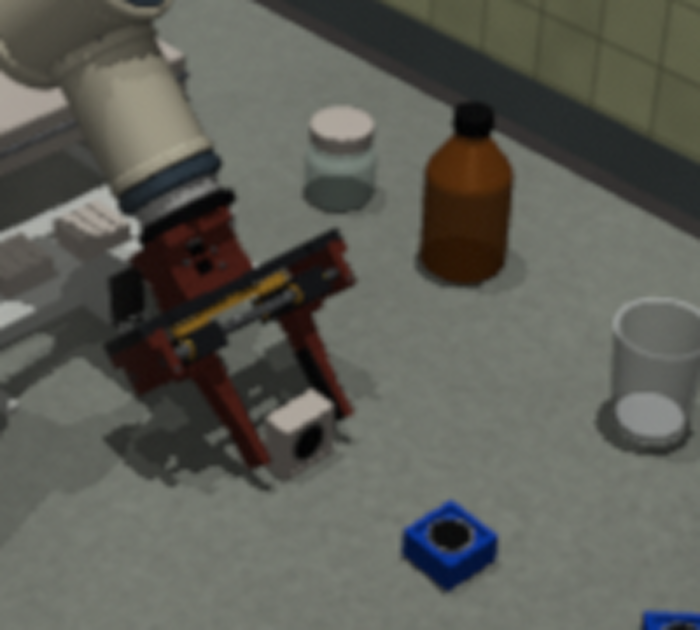

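>>> jog_arm:
  commands:
    - [[0,0,0,0,0,0,-1],[0,0,0,0,0,0,-1],[0,0,0,0,0,0,-1],[0,0,0,0,0,0,-1],[-0.1,0,-0.1,0,0,0,-1],[-0.17,0,-0.17,0,0,0,-1],[-0.17,0,-0.17,0,0,0,-1],[0,0,0,0,0,0,-1]]

```text
time: 37.2
tcp_pos: [542.7, -135.1, 83.0]
tcp_rot: [[0.024, 1.0, -0.015], [0.706, -0.027, -0.708], [-0.708, 0.006, -0.706]]
ft_force: [0.4, 0.5, -0.1]
grip_width: 43.8
```

>>> jog_arm:
  commands:
    - [[0,0,0,0,0.083,0,-1],[0,0,0,0,0.083,0,-1],[0,0,0,0,0.083,0,-1],[0,0,0,0,0.083,0,-1],[0,0,0,0,0.083,0,-1],[0,0,0,0,0.083,0,-1],[0,0,0,0,0.083,0,-1],[0,0,0,0,0.083,0,-1],[0,0,0,0,0.083,0,-1],[0,0,0,0,0.083,0,-1],[0,0,0,0,0.083,0,-1],[0,0,0,0,0.083,0,-1]]

```text
time: 38.4
tcp_pos: [540.6, -135.9, 78.2]
tcp_rot: [[0.021, 1.0, 0.02], [0.709, -0.029, 0.705], [0.705, -0.001, -0.709]]
ft_force: [-0.3, 0.5, -1.3]
grip_width: 43.8
```

```bash
python3 -c "
from h import *
go([540,-137,14],Rt(-1.6,45))
"
```

```text
t 38.4 tcp [ 540.6 -135.9   78.2] zax [ 0.02   0.705 -0.709] jaw yaw -1.64 shift [-0.461 -0.005  0.447] turn [-0.     0.002 -0.001] F [-0.3  0.5 -1.3] w 43.8 j [-39.  19.  80.  36. 108. -34.]
```

>>> jog_arm:
  commands:
    - [[-0.15,0,0.15,0,0.002,0,-1],[-0.16,0,0.16,0,0,0,-1],[-0.11,0,0.11,0,0,0,-1],[0,0,0,0,0,0,-1],[0,0,0,0,0,0,-1],[-0.02,0,0.02,0,0,0,-1],[0,0,0,0,0,0,-1],[0,0,0,0,0,0,-1]]

```text
time: 39.2
tcp_pos: [540.9, -135.7, 16.8]
tcp_rot: [[0.019, 1.0, 0.019], [0.711, -0.027, 0.703], [0.703, 0.0, -0.711]]
ft_force: [0.1, 0.3, -0.3]
grip_width: 44.1
```

>>> jog_arm:
  commands:
    - [[-0.015,0,0.015,0,0,0,-1],[0,0,0,0,0,0,-1],[0,0,0,0,0,0,-1]]

```text
time: 39.5
tcp_pos: [540.5, -135.5, 13.8]
tcp_rot: [[0.02, 1.0, 0.018], [0.71, -0.027, 0.704], [0.704, -0.001, -0.71]]
ft_force: [-0.1, -0.2, -0.7]
grip_width: 43.8
```

>>> jog_arm:
  commands:
    - [[-0.02,0,0.02,0,0.002,0,-1],[0,0,0,0,0,0,-1],[0,0,0,0,0,0,-1]]

```text
time: 39.8
tcp_pos: [540.5, -135.6, 10.9]
tcp_rot: [[0.02, 1.0, 0.018], [0.708, -0.027, 0.706], [0.706, -0.001, -0.708]]
ft_force: [0.2, -0.0, -0.5]
grip_width: 43.8
```

>>> jog_arm:
  commands:
    - [[-0.01,0,0.01,0,0,0,-1],[0,0,0,0,0,0,-1],[0,0,0,0,0,0,0.5],[0,0,0,0,0,0,0.5],[0,0,0,0,0,0,0.5],[0,0,-0.15,0,0,0,0.5],[0,0,-0.3,0,0,0,0.5],[0,0,-0.35,0,0,0,0.5],[0,0,-0.35,0,0,0,0.5],[0,0,0,0,0,0,0.5]]

```text
time: 40.8
tcp_pos: [539.5, -220.9, 95.5]
tcp_rot: [[0.018, 1.0, 0.024], [0.712, -0.03, 0.702], [0.702, 0.005, -0.712]]
ft_force: [0.3, 0.1, 0.7]
grip_width: 65.8
```

>>> jog_arm:
  commands:
    - [[0,0,0,0,-0.083,0,0.5],[0,0,0,0,-0.083,0,0.5],[0,0,0,0,-0.083,0,0.5],[0,0,0,0,-0.083,0,0.5],[0,0,0,0,-0.083,0,0.5],[0,0,0,0,-0.083,0,0.5],[0,0,0,0,0,0,0.5]]

```text
time: 41.5
tcp_pos: [538.8, -213.5, 91.6]
tcp_rot: [[0.022, 1.0, -0.0], [1.0, -0.022, -0.0], [-0.0, -0.0, -1.0]]
ft_force: [0.5, 0.6, 0.6]
grip_width: 66.1
```

```bash
python3 -c "
from h import *
c=snap('side','s18'); crop(c,120,140,400,350,'s18c',2.8)
c=snap('top','t18');crop(c,150,160,430,290,'t18c',2.8)
report(c,112,(270,215,320,275),(24,))
go([541,-140,60],Rt(-1.6))
"
```

```text
px [306.3 259. ] z 24 [ 469.  -158.1] rect [ 468.9 -158. ] [14.1 78.5] ang 64.3
px [299.1 232.9] z 24 [ 543.3 -139.9] rect [ 541.6 -142.5] [34.1 42.6] ang 88.4
t 41.6 tcp [ 538.2 -215.4   90.7] zax [-0.002  0.004 -1.   ] jaw yaw -1.43 shift [0.754 0.009 0.31 ] turn [-0.001 -0.003  0.002] F [ 0.2 -0.5 -0.4] w 65.5 j [-25.   3.  86.   0.  91. -24.]
```

View pics/s18c.png

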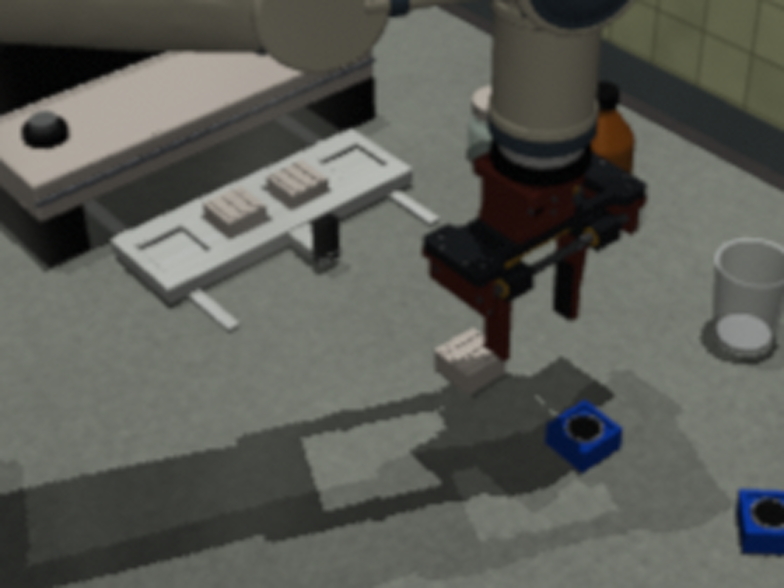

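View pics/t18c.png

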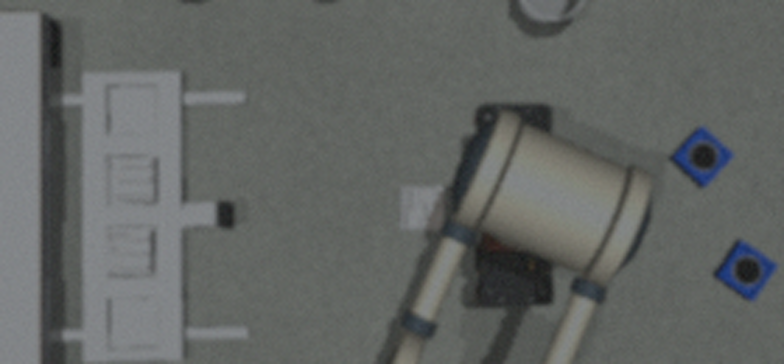

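>>> jog_arm:
  commands:
    - [[-0.3,0,0,0,0,0,0.5],[-0.3,0,0,0,0,0,0.5],[0,0,0,0,0,0,0.5]]

```text
time: 41.9
tcp_pos: [535.5, -280.6, 89.6]
tcp_rot: [[0.032, 0.999, -0.003], [0.999, -0.032, 0.003], [0.003, -0.003, -1.0]]
ft_force: [0.3, 0.5, -0.2]
grip_width: 65.8
```

```bash
python3 -c "
from h import *
c=snap('top','t19')
report(c,112,(280,215,312,249),(24,)); report(c,108,(280,215,312,249),(24,))
go([542,-143,60],Rt(-1.6))
"
```

```text
px [300.8 233.6] z 24 [ 541.2 -144.9] rect [ 541.5 -145.3] [39.8 42.6] ang 88.4
px [300.5 233.5] z 24 [ 541.5 -143.8] rect [ 541.6 -143.9] [42.7 42.5] ang 88.5
t 41.95 tcp [ 535.7 -279.    89.6] zax [-0.003  0.004 -1.   ] jaw yaw -1.79 shift [1.36  0.021 0.302] turn [-0.002 -0.003 -0.002] F [ 0.3  0.5 -0.4] w 65.8 j [-31.   7.  82.   0.  91. -29.]
```

>>> jog_arm:
  commands:
    - [[0.35,0.02,0,0,0,0,0.5],[0.35,0.02,0.05,0,0,0,0.5],[0.35,0.02,0.1,0,0,0,0.5],[0.3,0.01,0.15,0,0,0,0.5],[0,0,0,0,0,0,0.5],[0,0,0,0,0,0,0.5]]

```text
time: 42.55
tcp_pos: [547.0, -141.3, 60.5]
tcp_rot: [[0.026, 1.0, -0.003], [1.0, -0.026, 0.003], [0.003, -0.003, -1.0]]
ft_force: [-0.7, -0.5, -0.1]
grip_width: 65.9
```

```bash
python3 -c "
from h import *
go([542,-143.5,12],Rt(-1.6))
"
```

```text
t 42.55 tcp [ 547.  -141.3   60.5] zax [-0.003  0.003 -1.   ] jaw yaw -1.49 shift [-0.024 -0.048  0.485] turn [-0.002 -0.002  0.001] F [-0.7 -0.5 -0.1] w 65.9 j [-18.   2.  91.   0.  88. -17.]
```

>>> jog_arm:
  commands:
    - [[-0.024,-0.048,0.1,-0.002,-0.002,0,0.5],[0,0,0.2,0,0,0,0.5],[0,0,0.18,0,0,0,0.5],[0,0,0,0,0,0,0.5],[0,0,0,0,0,0,-1],[0,0,0,0,0,0,-1],[0,0,0,0,0,0,-1],[0,0,0,0,0,0,-1]]

```text
time: 43.35
tcp_pos: [543.2, -144.7, 14.5]
tcp_rot: [[0.027, 1.0, 0.004], [1.0, -0.027, -0.002], [-0.002, 0.004, -1.0]]
ft_force: [-1.1, -0.8, 2.2]
grip_width: 43.5
```

```bash
python3 -c "
from h import *
go([648,148,90],Rt(-0.8))
go([432,149.5,90],Rt(-0.8))
"
```

```text
t 43.35 tcp [ 543.2 -144.7   14.5] zax [ 0.004 -0.002 -1.   ] jaw yaw -1.56 shift [ 2.952  0.971 -0.758] turn [ 0.002  0.002 -0.008] F [-1.1 -0.8  2.2] w 43.5 j [-18.   3.  94.  -0.  83. -17.]
t 43.35 tcp [ 543.2 -144.7   14.5] zax [ 0.004 -0.002 -1.   ] jaw yaw -1.56 shift [ 2.908 -1.189 -0.766] turn [ 0.002  0.002 -0.008] F [-1.1 -0.8  2.2] w 43.5 j [-18.   3.  94.  -0.  83. -17.]
```

>>> jog_arm:
  commands:
    - [[0,0,-0.2,0,0,0,-1],[0,0,-0.3,0,0,0,-1],[0,0,-0.25,0,0,-0.008,-1],[0.36,0.12,0,0,0,0,-1],[0.36,0.12,0,0,0,0,-1],[0.36,0.12,0,0,0,0,-1],[0.36,0.12,0,0,0,0,-1],[0.36,0.12,0,0,0,0,-1],[0.36,0.12,0,0,0,0,-1],[0.36,0.12,0,0,0,0,-1],[0.36,0.11,0,0,0,0,-1],[0,0,0,0,0,0,-1]]

```text
time: 44.55
tcp_pos: [641.9, 147.2, 87.6]
tcp_rot: [[0.01, 1.0, 0.002], [1.0, -0.01, 0.0], [0.0, 0.002, -1.0]]
ft_force: [0.4, -0.5, -0.4]
grip_width: 44.0
```

>>> jog_arm:
  commands:
    - [[0,0,0,0,0,0,-1],[0,0,0,0,0,0,-1]]

```text
time: 44.75
tcp_pos: [641.5, 141.6, 88.0]
tcp_rot: [[0.015, 1.0, 0.002], [1.0, -0.015, -0.002], [-0.002, 0.002, -1.0]]
ft_force: [0.2, -0.0, -0.0]
grip_width: 43.9
```

```bash
python3 -c "
from h import *
go([648,148,46],Rt(-0.8))
"
```

```text
t 44.75 tcp [641.5 141.6  88. ] zax [ 0.002 -0.002 -1.   ] jaw yaw -0.86 shift [0.066 0.064 0.42 ] turn [ 0.001  0.001 -0.001] F [ 0.2 -0.  -0. ] w 43.9 j [10. 15. 74. -0. 92. 10.]
```

>>> jog_arm:
  commands:
    - [[0.066,0.064,0.1,0,0,0,-1],[0,0,0.17,0,0,0,-1],[0,0,0.13,0,0,0,-1],[0,0,0,0,0,0,-1],[0,0,0,0,0,0,-1]]

```text
time: 45.25
tcp_pos: [647.5, 148.6, 46.7]
tcp_rot: [[0.015, 1.0, -0.0], [1.0, -0.015, -0.002], [-0.002, -0.0, -1.0]]
ft_force: [-0.1, 0.8, 1.1]
grip_width: 43.7
```

```bash
python3 -c "
from h import *
go([648,148,31],Rt(-0.8))
c=snap('side','s20'); crop(c,150,110,330,260,'s20c')
"
```

```text
t 45.25 tcp [647.5 148.6  46.7] zax [-0.    -0.002 -1.   ] jaw yaw -0.85 shift [-0.005  0.005  0.157] turn [-0.     0.001 -0.001] F [-0.1  0.8  1.1] w 43.7 j [10. 17. 75. -0. 88. 11.]
```

View pics/s20c.png

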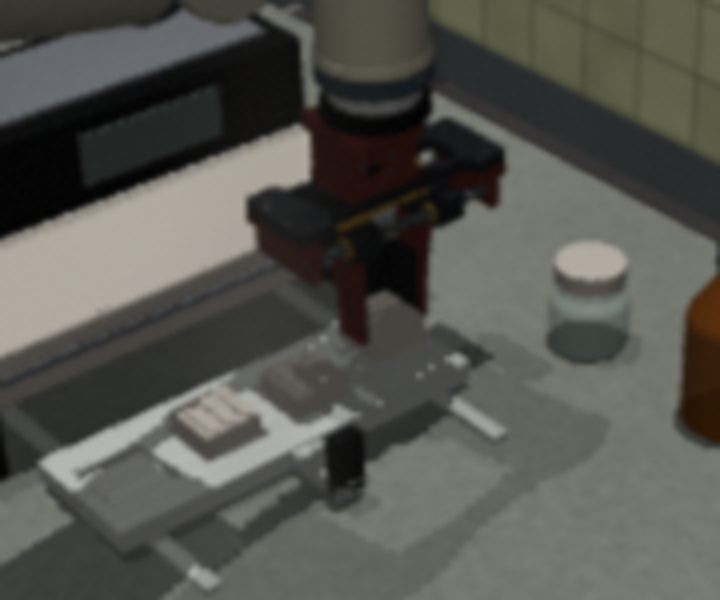

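>>> jog_arm:
  commands:
    - [[0,0,0.05,0,0,0,-1],[0,0,0.05,0,0,0,-1],[0,0,0.05,0,0,0,-1],[0,0,0,0,0,0,-1],[0,0,0,0,0,0,-1]]

```text
time: 45.8
tcp_pos: [648.0, 148.9, 32.6]
tcp_rot: [[0.015, 1.0, 0.001], [1.0, -0.015, -0.002], [-0.002, 0.001, -1.0]]
ft_force: [-0.5, 0.1, 0.0]
grip_width: 43.7
```

>>> jog_arm:
  commands:
    - [[0,0,0.015,0,0,0,-1],[0,0,0,0,0,0,0.3],[0,0,0,0,0,0,0.3],[0,0,0,0,0,0,0.3],[0,0,-0.2,0,0,0,0.3],[0,0,-0.3,0,0,0,0.3],[0,0,-0.3,0,0,0,0.3],[-0.35,-0.12,0,0,0,0,0.2],[-0.35,-0.12,0,0,0,0,0],[-0.35,-0.12,0,0,0,0,0],[-0.35,-0.12,0,0,0,0,0],[-0.2,-0.12,0,0,0,0,0]]

```text
time: 47.0
tcp_pos: [585.1, -12.4, 111.9]
tcp_rot: [[0.016, 1.0, 0.002], [1.0, -0.016, -0.002], [-0.002, 0.002, -1.0]]
ft_force: [-0.4, -0.0, -0.8]
grip_width: 43.7
```

```bash
python3 -c "
from h import *
c=snap('side','s21'); crop(c,120,120,300,270,'s21c',4)
c=snap('top','t21');crop(c,150,160,300,290,'t21c',4.5)
go([539.5,52.5,90],Rt(-0.8))
"
```

```text
t 47.1 tcp [584.9 -12.6 112.1] zax [ 0.002 -0.002 -1.   ] jaw yaw -1.02 shift [ 0.643 -0.466  0.219] turn [ 0.002  0.001 -0.002] F [ 2.1  0.9 -0.1] w 43.9 j [-4.  3. 84. -0. 93. -3.]
```

View pics/s21c.png

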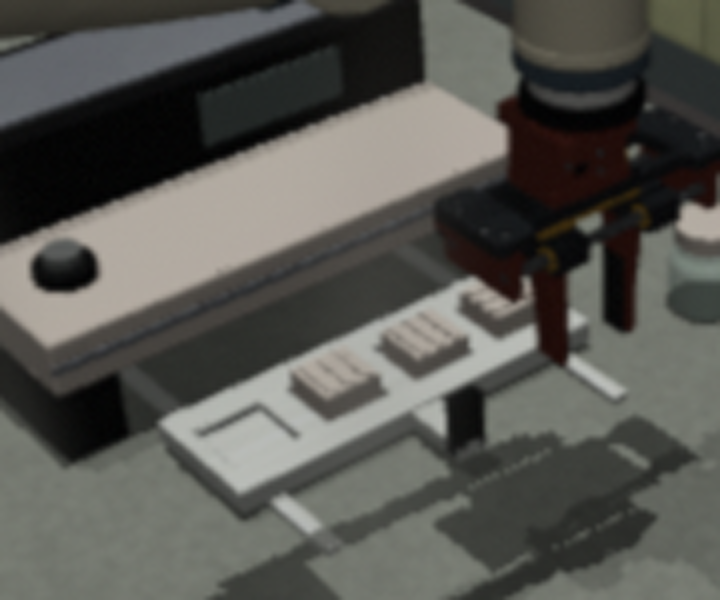

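View pics/t21c.png

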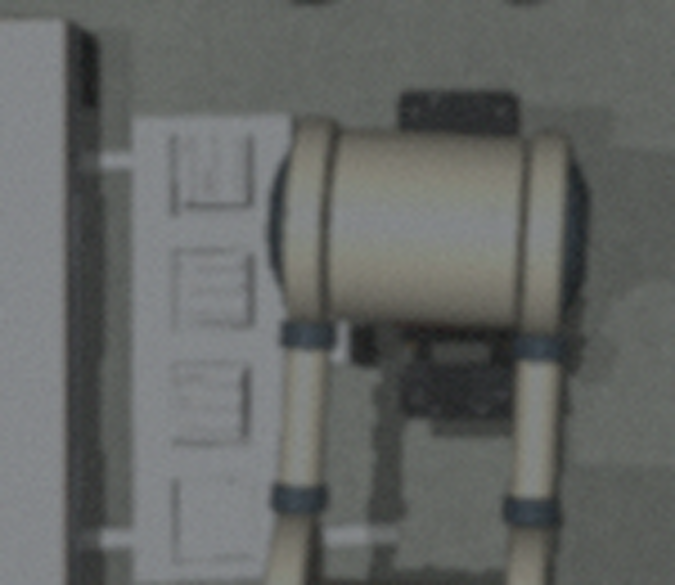

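```bash
python3 - <<'E'
from h import *
for n in ('t21','s21'):
    c=dict(np.load(f'pics/{n}.npz')); W=cloud(c)
    for p in ((504,149),(576,148.3),(648,147.5)):
        d=np.abs(W[...,:2]-np.array(p)).max(-1); m=(d<17)&(W[...,2]>28)&(W[...,2]<60)
        q=W[m]; A=np.c_[q[:,:2]-p,np.ones(len(q))]; s=np.linalg.lstsq(A,q[:,2],rcond=None)[0]
        print(n,p,m.sum(),'z',round(s[2],1),'slope deg',np.degrees(s[:2]).round(1),'tray z',round(np.nanmedian(W[...,2][(np.abs(W[...,0]-p[0]+36)<5)&(np.abs(W[...,1]-p[1])<25)]),1))
E
```

```text
t21 (504, 149) 143 z 39.5 slope deg [0.4 0.2] tray z 23.5
t21 (576, 148.3) 149 z 39.7 slope deg [0.3 1.3] tray z 23.3
t21 (648, 147.5) 145 z 39.5 slope deg [3.  0.7] tray z 22.7
s21 (504, 149) 109 z 38.0 slope deg [-2.1  5.3] tray z 22.8
s21 (576, 148.3) 87 z 38.7 slope deg [1.1 0.6] tray z 22.4
s21 (648, 147.5) 60 z 38.0 slope deg [-1.9  6.4] tray z 22.6
```

View pics/t21.png

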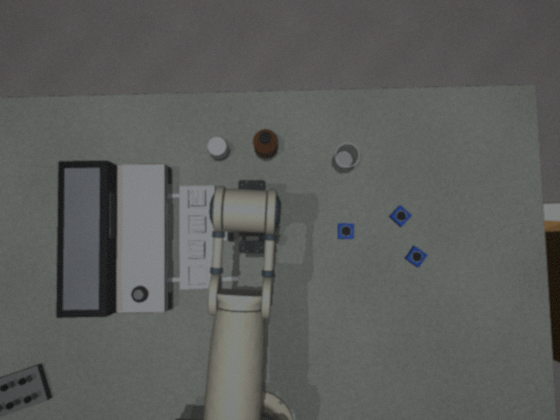

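>>> jog_arm:
  commands:
    - [[0.2,-0.15,0,0,0,0,0],[0.22,-0.15,0,0,0,0,0],[0.22,-0.16,0,0,0,0,0],[0,0,0.1,0,0,0,0],[0,0,0.1,0,0,0,0],[0,0,0,0,0,0,0],[0,0,0,0,0,0,0]]

```text
time: 47.8
tcp_pos: [540.8, 54.1, 90.6]
tcp_rot: [[0.015, 1.0, 0.0], [1.0, -0.015, -0.002], [-0.002, 0.0, -1.0]]
ft_force: [0.0, -0.2, 0.4]
grip_width: 44.0
```

```bash
python3 -c "
from h import *
go([539.5,52.5,33],Rt(-0.8))
"
```

```text
t 47.8 tcp [540.8  54.1  90.6] zax [ 0.    -0.002 -1.   ] jaw yaw -0.87 shift [-0.015 -0.013  0.576] turn [ 0.     0.001 -0.001] F [ 0.  -0.2  0.4] w 44.0 j [ 2. -3. 92. -0. 91.  3.]
```

No fourth white cassette is visible, and the bottle, beaker and jar are where they were. Next I'll grip the handle.

>>> jog_arm:
  commands:
    - [[-0.015,-0.013,0.15,0,0,0,0],[0,0,0.2,0,0,0,0],[0,0,0.2,0,0,0,0],[0,0,0,0,0,0,0],[0,0,0,0,0,0,-1],[0,0,0,0,0,0,-1],[0,0,0,0,0,0,-1],[0,0,0,0,0,0,-1]]
  newtons: 40

```text
time: 48.6
tcp_pos: [539.5, 52.9, 37.7]
tcp_rot: [[0.014, 1.0, 0.002], [1.0, -0.014, -0.002], [-0.002, 0.002, -1.0]]
ft_force: [-4.6, -0.6, 4.5]
grip_width: 23.7
```

>>> jog_arm:
  commands:
    - [[0.05,0,0,0,0,0,-1],[0.1,0,0,0,0,0,-1],[0.12,0,0,0,0,0,-1],[0.12,0,0,0,0,0,-1],[0.12,0,0,0,0,0,-1],[0.12,0,0,0,0,0,-1],[0.12,0,0,0,0,0,-1],[0.12,0,0,0,0,0,-1],[0.12,0,0,0,0,0,-1],[0.1,0,0,0,0,0,-1],[0,0,0,0,0,0,-1],[0,0,0,0,0,0,-1]]

```text
time: 49.8
tcp_pos: [540.5, 163.4, 37.7]
tcp_rot: [[0.013, 1.0, 0.001], [1.0, -0.013, 0.0], [0.0, 0.001, -1.0]]
ft_force: [-6.9, 1.2, 5.7]
grip_width: 23.6
```

Now small steps until the stop is felt.

>>> jog_arm:
  commands:
    - [[0.04,0,0,0,0,0,-1],[0.04,0,0,0,0,0,-1],[0.03,0,0,0,0,0,-1],[0,0,0,0,0,0,-1],[0,0,0,0,0,0,-1]]

```text
time: 50.3
tcp_pos: [540.6, 173.9, 37.7]
tcp_rot: [[0.014, 1.0, 0.001], [1.0, -0.014, -0.0], [-0.0, 0.001, -1.0]]
ft_force: [-8.1, 0.5, 7.9]
grip_width: 23.7
```

>>> jog_arm:
  commands:
    - [[0.03,0,0,0,0,0,-1],[0.02,0,0,0,0,0,-1],[0,0,0,0,0,0,-1],[0,0,0,0,0,0,-1]]

```text
time: 50.7
tcp_pos: [540.7, 178.6, 37.7]
tcp_rot: [[0.014, 1.0, 0.001], [1.0, -0.014, -0.001], [-0.001, 0.001, -1.0]]
ft_force: [-7.2, 0.1, 8.5]
grip_width: 23.4
```

>>> jog_arm:
  commands:
    - [[0.03,0,0,0,0,0,-1],[0,0,0,0,0,0,-1],[0,0,0,0,0,0,-1]]

```text
time: 51.0
tcp_pos: [540.7, 179.0, 37.7]
tcp_rot: [[0.015, 1.0, 0.0], [1.0, -0.015, -0.005], [-0.005, 0.0, -1.0]]
ft_force: [-8.4, -8.3, 9.1]
grip_width: 23.1
```

>>> jog_arm:
  commands:
    - [[0.03,0,0,0,0,0,-1],[0,0,0,0,0,0,-1],[0,0,0,0,0,0,-1]]

```text
time: 51.3
tcp_pos: [540.7, 179.1, 37.8]
tcp_rot: [[0.017, 1.0, -0.0], [1.0, -0.017, -0.011], [-0.011, -0.0, -1.0]]
ft_force: [-9.9, -18.6, 11.5]
grip_width: 23.6
```

>>> jog_arm:
  commands:
    - [[-0.05,0,0,0,0,0,-1],[0,0,0,0,0,0,-1],[0,0,0,0,0,0,0],[0,0,0,0,0,0,0],[0,0,0,0,0,0,0],[0,0,-0.2,0,0,0,0],[0,0,-0.3,0,0,0,0],[0,0,-0.35,0,0,0,0],[0,0,-0.35,0,0,0,0],[0,0,-0.3,0,0,0,0],[0,0,0,0,0,0,-1],[0,0,0,0,0,0,-1]]

```text
time: 52.5
tcp_pos: [541.4, 179.4, 186.4]
tcp_rot: [[0.014, 1.0, 0.003], [1.0, -0.014, -0.001], [-0.001, 0.003, -1.0]]
ft_force: [0.1, -0.7, 0.6]
grip_width: 31.2
```

```bash
python3 -c "
from h import *
c=snap('side','s22'); crop(c,70,80,290,250,'s22c',3.4)
c=snap('top','t22')
im=cv2.cvtColor(c['pixels'][270:320,110:170],cv2.COLOR_RGB2BGR); cv2.imwrite('pics/t22c.png',cv2.resize(im,None,fx=10,fy=10))
print(c['pixels'][294,125:155].sum(-1).tolist())
go([392,290,200],Rt(-0.8))
"
```

```text
[376, 393, 395, 398, 381, 352, 329, 289, 237, 213, 222, 261, 275, 272, 280, 278, 271, 238, 174, 112, 106, 109, 149, 273, 382, 401, 400, 405, 399, 405]
t 52.6 tcp [540.5 179.1 184.1] zax [-0.001 -0.002 -1.   ] jaw yaw -0.83 shift [ 1.087 -1.501 -0.16 ] turn [-0.     0.001 -0.   ] F [ 0.7  1.1 -0.6] w 23.5 j [ 15.   0.  79.  -0. 100.  16.]
```

View pics/s22c.png

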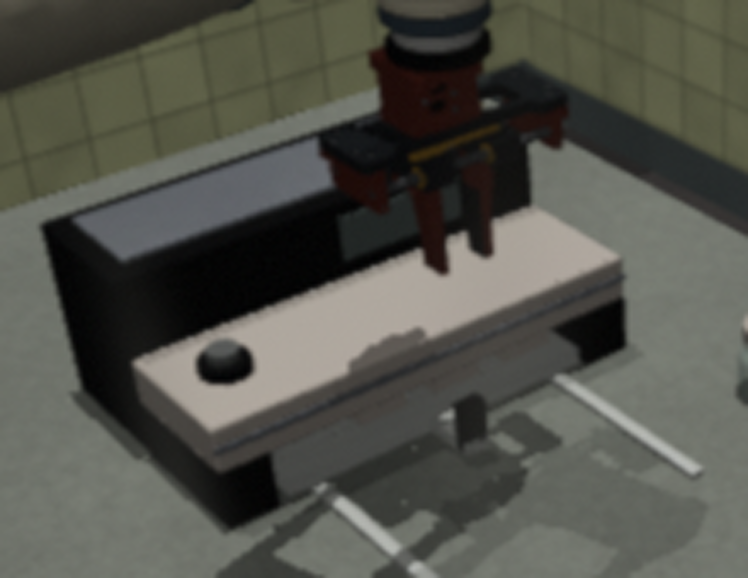

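View pics/t22c.png

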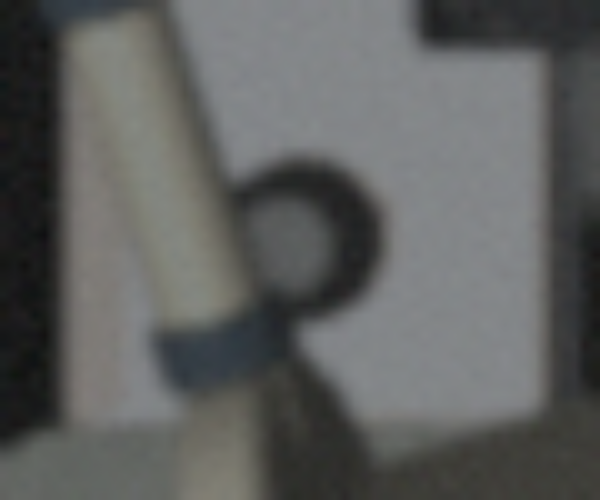

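```bash
python3 - <<'E'
from h import *
c=dict(np.load('pics/top0.npz'));s=dict(np.load('pics/side0.npz'))
for z in (110,115,120): print(z,onplane(c,[[138.3,294.4]],z)[0].round(1),onplane(s,[[135.3,183.5]],z)[0].round(1))
W=cloud(c); print(np.median(W[291:298,135:142,2]),np.median(W[291:298,135:142,:2],axis=(0,1)))
W=cloud(s); print(W[181:187,131:140,2].round(0))
im=cv2.cvtColor(s['pixels'][165:210,110:165],cv2.COLOR_RGB2BGR); cv2.imwrite('pics/b.png',cv2.resize(im,None,fx=10,fy=10,interpolation=cv2.INTER_CUBIC))
E
```

```text
110 [390.8 293.4 110. ] [393.2 294.3 110. ]
115 [391.3 292.1 115. ] [389.9 286.9 115. ]
120 [391.8 290.7 120. ] [386.6 279.5 120. ]
118.5313789660961 [392.72277245 291.67682856]
[[116. 118. 117. 120. 117. 118. 117. 117. 117.]
 [120. 118. 116. 116. 117. 119. 117. 116. 120.]
 [118. 117. 117. 117. 120. 118. 117. 115. 114.]
 [117. 116. 118. 116. 118. 117. 118. 111. 113.]
 [114. 115. 112. 116. 114. 113. 111. 112. 111.]
 [109. 110. 113. 111. 108. 112. 110. 108. 106.]]
```

View pics/b.png

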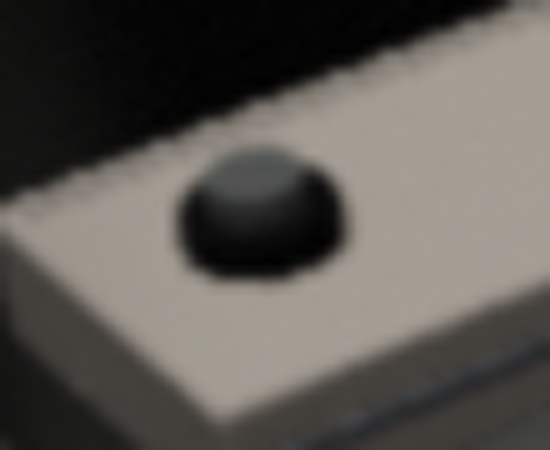

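>>> jog_arm:
  commands:
    - [[0.22,-0.3,-0.04,0,0,0,-1],[0.22,-0.3,-0.04,0,0,0,-1],[0.22,-0.3,-0.04,0,0,0,-1],[0.22,-0.3,0,0,0,0,-1],[0.22,-0.28,0,0,0,0,-1],[0,0,0,0,0,0,-1],[0,0,0,0,0,0,-1],[0,0,0,0,0,0,-1]]

```text
time: 53.4
tcp_pos: [395.0, 290.7, 196.6]
tcp_rot: [[0.015, 1.0, 0.001], [1.0, -0.015, -0.003], [-0.003, 0.001, -1.0]]
ft_force: [-0.8, -0.4, -0.8]
grip_width: 0.5
```

```bash
python3 -c "
from h import *
go([392.7,290,124],Rt(-0.8))
"
```

```text
t 53.4 tcp [395.  290.7 196.6] zax [ 0.001 -0.003 -1.   ] jaw yaw -0.87 shift [-0.005 -0.024  0.726] turn [ 0.     0.002 -0.001] F [-0.8 -0.4 -0.8] w 0.5 j [ 32. -12.  90.  -0. 102.  33.]
```

>>> jog_arm:
  commands:
    - [[-0.005,-0.024,0.2,0,0,0,-1],[0,0,0.25,0,0,0,-1],[0,0,0.25,0,0,0,-1],[0,0,0,0,0,0,-1],[0,0,0,0,0,0,-1],[0,0,0,0,0,0,-1]]

```text
time: 54.0
tcp_pos: [393.3, 290.8, 129.3]
tcp_rot: [[0.015, 1.0, 0.004], [1.0, -0.015, -0.001], [-0.0, 0.004, -1.0]]
ft_force: [-0.4, 0.5, -0.1]
grip_width: 0.4
```

```bash
python3 -c "
from h import *
go([392.7,290,110],Rt(-0.8))
c=snap('side','s23'); crop(c,90,120,200,230,'s23c',5)
"
```

```text
t 54.0 tcp [393.3 290.8 129.3] zax [ 0.004 -0.001 -1.   ] jaw yaw -0.88 shift [-0.008 -0.007  0.193] turn [ 0.002  0.    -0.001] F [-0.4  0.5 -0.1] w 0.4 j [ 33. -12.  97.  -0.  95.  33.]
```

View pics/s23c.png

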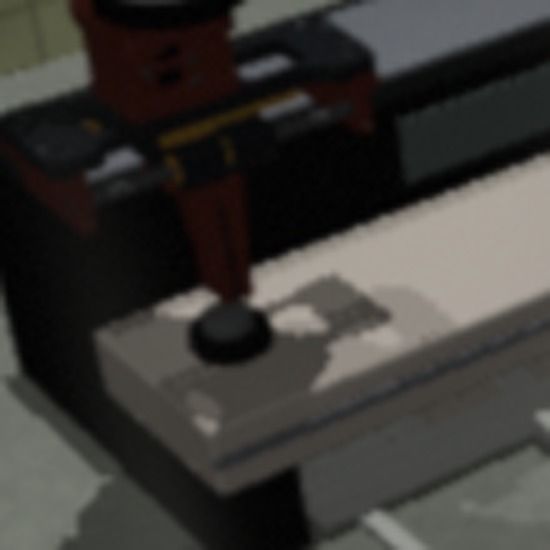

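The closed fingertips are over the button at crop (230,325). I'll press gradually.

>>> jog_arm:
  commands:
    - [[0,0,0.05,0,0,0,-1],[0,0,0.05,0,0,0,-1],[0,0,0,0,0,0,-1],[0,0,0,0,0,0,-1]]

```text
time: 54.45
tcp_pos: [392.3, 290.8, 117.7]
tcp_rot: [[0.014, 1.0, 0.002], [1.0, -0.014, -0.002], [-0.002, 0.002, -1.0]]
ft_force: [0.6, 0.2, 0.2]
grip_width: 0.4
```

>>> jog_arm:
  commands:
    - [[0,0,0.04,0,0,0,-1],[0,0,0,0,0,0,-1],[0,0,0,0,0,0,-1]]

```text
time: 54.75
tcp_pos: [392.5, 290.9, 114.2]
tcp_rot: [[0.014, 1.0, 0.002], [1.0, -0.014, -0.001], [-0.001, 0.002, -1.0]]
ft_force: [-1.0, 0.6, 3.1]
grip_width: 0.2
```

>>> jog_arm:
  commands:
    - [[0,0,0.03,0,0,0,-1],[0,0,0,0,0,0,-1],[0,0,0,0,0,0,-1]]

```text
time: 55.05
tcp_pos: [392.5, 290.9, 111.3]
tcp_rot: [[0.014, 1.0, 0.003], [1.0, -0.014, -0.001], [-0.001, 0.003, -1.0]]
ft_force: [-1.6, -0.2, 5.8]
grip_width: 0.2
```

>>> jog_arm:
  commands:
    - [[0,0,0.03,0,0,0,-1],[0,0,0,0,0,0,-1],[0,0,0,0,0,0,-1]]

```text
time: 55.35
tcp_pos: [392.6, 291.0, 111.1]
tcp_rot: [[0.014, 1.0, 0.004], [1.0, -0.014, -0.0], [0.0, 0.004, -1.0]]
ft_force: [-5.9, -3.9, 16.8]
grip_width: 0.3
```

>>> jog_arm:
  commands:
    - [[0,0,0.02,0,0,0,-1],[0,0,0,0,0,0,-1],[0,0,0,0,0,0,-1]]

```text
time: 55.65
tcp_pos: [392.7, 291.0, 110.9]
tcp_rot: [[0.014, 1.0, 0.005], [1.0, -0.014, 0.0], [0.001, 0.005, -1.0]]
ft_force: [-8.4, -6.5, 26.6]
grip_width: 0.5
```

Fully pressed: travel stopped at z≈111 and the force rose to 27 N. Retract and check.

>>> jog_arm:
  commands:
    - [[0,0,-0.1,0,0,0,-1],[0,0,-0.3,0,0,0,-1],[0,0,-0.4,0,0,0,-1],[0,0,-0.4,0,0,0,-1],[-0.3,0,0,0,0,0,-1],[-0.4,0,0,0,0,0,-1],[-0.4,0,0,0,0,0,-1],[-0.4,0,0,0,0,0,-1],[-0.4,0,0,0,0,0,-1],[-0.4,0,0,0,0,0,-1],[-0.3,0,0,0,0,0,-1],[0,0,0,0,0,0,-1]]

```text
time: 56.85
tcp_pos: [388.2, 28.2, 225.5]
tcp_rot: [[0.02, 1.0, 0.001], [1.0, -0.02, -0.003], [-0.003, 0.001, -1.0]]
ft_force: [0.2, 0.2, 0.6]
grip_width: 0.6
```

```bash
python3 -c "
from h import *
c=snap('side','s24'); crop(c,60,80,300,260,'s24c',3.2)
c=snap('top','t24'); crop(c,50,130,250,330,'t24c',3); go([0,0,0])
W=cloud(c); w=W[228:247,170:200]; m=(w[...,2]>46)&(w[...,2]<65); print('tab',w[m].mean(0))
"
```

```text
t 56.95 tcp [388.4  30.8 225.6] zax [ 0.001 -0.001 -1.   ] jaw yaw -0.94 shift [-0.369 -3.881  2.252] turn [0. 0. 0.] F [ 0.3 -0.4 -0. ] w 0.4 j [ -0. -28.  99.  -0. 109.   1.]
tab [542.08831045 179.09720162  56.09025444]
```

View pics/s24c.png

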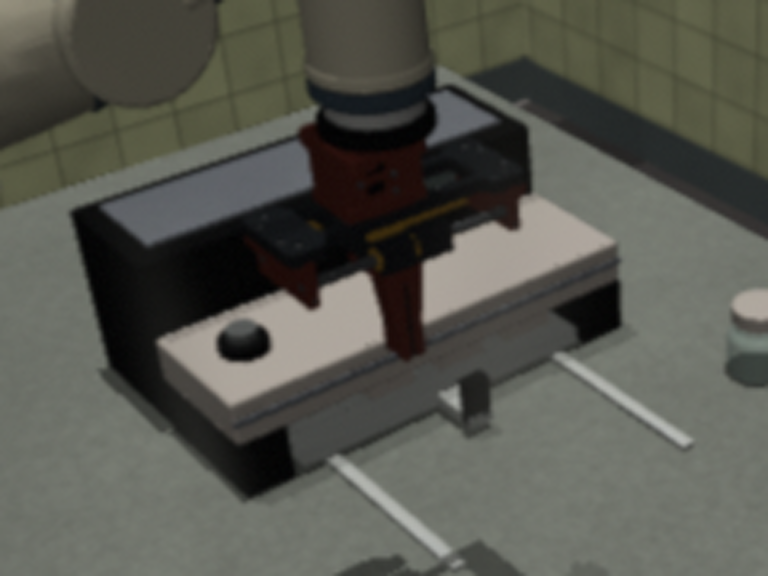

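View pics/t24c.png

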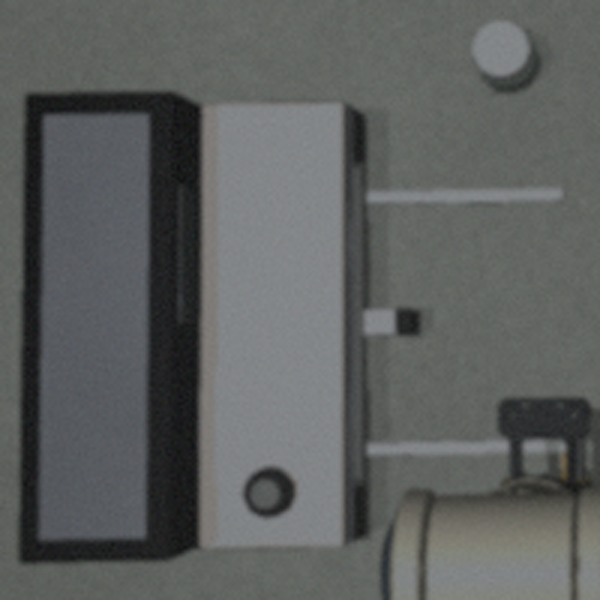

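```bash
python3 -c "
from h import *
print(ticket.finish_job())"
```

```text
the job is handed in; nothing more can be done
None
```

The job is done and was handed in at about 57 s of the 210 s allowed. The hand-in gives no verdict.

- **Cassettes:** There were three white cassettes on the bench: one window-down, one standing and one window-up. One of the two that start window-up was absent, and I left the three blue look-alikes alone. I turned the standing cassette once and the window-up one twice, then set all three in separate pockets with their ribs up.
- **Seating check:** Before I pushed the tray in, their tops measured 38–40 mm above the bench, against an expected 39. The top camera showed tilts of 0–3°. The side camera gave up to about 6°, which I put down to depth noise because it had few points.
- **Tray:** I pushed it in until it met a firm stop at 18.6 N, with the handle at y ≈ 179 mm. The camera still read 179 mm at the end, so it had not moved.
- **Start button:** I pressed it with the tray home, to a hard stop after about 6 mm of travel. The force peaked at about 27 N, and the button was up again in the last picture.
- **Bystanders:** The bottle, beaker and jar looked unmoved just before I pushed the tray in. I did not measure them again at the end.
- **Disagreements:** The cameras and the arm differed by about 2 mm in places, which was within the pocket clearance. I saw no knocked cassette and no slipped grip.

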